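Sort mixed cover plates into two square piles and weight the taller one

ROBOT

A 7-joint arm with a two-finger parallel gripper is mounted at the origin on a cart in front of the work surface, level with it; the furniture and walls round the work are solid. World frame = base frame: x ahead of the robot, y to its left, z up, the work surface at z = 0. Lengths are in mm, angles in rad, forces in N, time in s.
With the tool pointing down it reaches from about 400 to 900 mm from the base axis. Payload 5.5 kg.
Tool frame: the origin (TCP) lies midway between the tips of the shut fingers; the grasp point (between the pads) lies 19 mm behind it; z points along the fingers, y is the line along which they close (so a half turn about z gives the same grasp; the last joint's range is limited). The gripper opens to 92 mm and grips with 3 to 60 N. Pads are 19 mm wide; open, the fingers measure 130 mm over their backs; the gripper's body (75 mm by 190 mm) begins 47 mm behind the grasp point.
Start: joints at [-0.958, 0.501, -0.427, 1.55, 0.221, 1.138, -0.21], TCP at [222.724, 610.65, 226.729] pointing down, gripper open.
Joint ranges: [-2.88, 2.88], [-0.31, 2.03], [-1.54, 1.56], [0.2, 2.42], [-1.41, 4.55], [0.19, 2.02], [-2.57, 2.57]. Speed limits (rad/s): [2.57, 2.57, 3.14, 3.14, 3.14, 3.14, 3.14].

INTERFACE

Orientations are given as [roll, pitch, yaw] about the fixed x, y, z axes, in that order (R = Rz(yaw) Ry(pitch) Rx(roll)).
In Python, from workcell import sense, capture, close_job, look_for gives the robot as it stands.
- The arm moves only by the shell command python3 -m handwheel 'ROWS'. ROWS is JSON, a list of rows, each a list of 3 entries, a list of its own where there are three numbers: the closure, from 0 (fully open) to 1 (shut), then the shift along the tool's x, y, z in units of 40 mm (1.0 is 40 mm), then the turn, a rotation vector about the tool's x, y, z in degrees. A call has 1 to 12 rows; each row shifts and turns the commanded pose from where the row before left it, along the tool's axes as they then stand; what a row does not reach is not made up. A row lasts 1/12 s, in which the tool goes at most 41.7 mm and 7.16 degrees, less where a joint would pass 70% of its speed; a pose out of reach is approached as far as the arm can. A call is refused whole if a number of a shift passes 1 or a number of a turn 7.16, either way. A call with a gripper value outside its range is refused whole. The fingers move at their own pace and stop on an object; the grip force is fixed at half the most. Time passes only in rows, so rows that do not move let the fingers close. It gives the time, the measured TCP pose, the force, the opening and the grip force at its end, in the units of the state.
- sense(): the state, without advancing time (a new reading comes with each control period).
- capture(name): name is "scene" or "side" or "wrist"; returns a dict with "color" (420x560x3 uint8, red, green, blue), "depth" (420x560 float32, mm along the optical axis (not along the pixel's ray), 0 where there is no reading), "fx", "fy", "cx", "cy" (pixels), "R" (3x3) and "t" (3): a world point X has camera coordinates R X + t; the wrist camera has in their place "mount" (4x4, takes a point from camera to tool coordinates, whose origin is the TCP and whose axes are the flange's). Camera axes: x right, y down, z forward; pixel columns grow to the right and rows downward; lengths in mm; the calibration is good to about 2 mm. A picture is of the moment at which its call begins: read the wrist's pose just before it.
- close_job(): hands the job in; it is judged then, once.
Trained networks look in a picture, given as the dict that the camera call returned (one of the last four; its "shot" number tells which), for a name from the list of things; names that differ only in an ending like _2 or _b are one class to them, and where a whole thing is asked for, a point or a joint stands for the part that bears it (a point fixed in the world has none). Each returns a list of dicts, best first, with "conf" (0 to 1); they miss things now and then, are a little off and sometimes report something else, mostly with a low value. They report only what shows in the picture. A call takes as long as a camera call. They do not tell look-alikes from the thing itself.
- look_for(picture, label): "rect" ([left, top, right, bottom] in pixels, round what is visible of it).
The state is a dict: "clock": time; "qpos": joint angles; "qd": joint speeds; "joint_torque": joint torques, N m; "tool_pos": TCP position; "orientation": TCP orientation; "force": force on the tool from outside, world axes, zero at the start; "wrist_torque": the same for the moment, N m; "grip_width": opening from 0.0 (shut) to 1.0 (fully open); "grip_force": force on a finger pad.
Only numpy, scipy, OpenCV 4.12 (cv2) and the standard library are available. Lean on these libraries where they do the work, as an engineer would, in place of code of your own. Each camera call takes 0.05 s, during which the arm holds its last target. There are 200 camera calls.

TASK

Sort the dark metal cover plates by length: each of the two boards has one plate lying flat on it as the first of its pile, and every other long plate must end up in the pile on the first long plate, every other short one in the pile on the first short plate, each lying flat and squarely in line with that first plate; plates that already lie on the wrong pile have to change over. When both piles are complete, set the pale steel flange disc hub up, centred, on top of the taller pile (on either if they are equally high) as a weight. Leave the boards' first plates where they are and do not disturb the other things on the bench.

Things in the scene. Friction and masses are not known exactly. Their poses are not given: they have to be found in the camera images.
- long1_c (a point): centre (half-way up) of a long dark-anodised aluminium cover plate, 120 x 50 x 16 mm, 0.26 kg or so, flat block with four small screw holes in its top; x along its 120 mm length, y along its 50 mm width, z up. It may be absent (None). Starts on the bench between robot and boards, lengthwise roughly ahead of the robot.
- long2_c (a point): centre (half-way up) of a long dark-anodised aluminium cover plate, 120 x 50 x 16 mm, 0.26 kg or so, flat block with four small screw holes in its top; x along its 120 mm length, y along its 50 mm width, z up. It may be absent (None). Starts on the bench between robot and boards, lengthwise roughly ahead of the robot.
- long3_c (a point): centre (half-way up) of a long dark-anodised aluminium cover plate, 120 x 50 x 16 mm, 0.26 kg or so, flat block with four small screw holes in its top; x along its 120 mm length, y along its 50 mm width, z up. It may be absent (None). Starts on the bench between robot and boards, lengthwise roughly ahead of the robot.
- long4_c (a point): centre (half-way up) of a long dark-anodised aluminium cover plate, 120 x 50 x 16 mm, 0.26 kg or so, flat block with four small screw holes in its top; x along its 120 mm length, y along its 50 mm width, z up. It may be absent (None). Starts lying crookedly on the first short plate, i.e. on the wrong pile.
- short1_c (a point): centre (half-way up) of a short dark-anodised aluminium cover plate, 80 x 50 x 16 mm, 0.17 kg or so, flat block with four small screw holes in its top; x along its 80 mm length, y along its 50 mm width, z up. It may be absent (None). Starts on the bench between robot and boards, lengthwise roughly ahead of the robot.
- short2_c (a point): centre (half-way up) of a short dark-anodised aluminium cover plate, 80 x 50 x 16 mm, 0.17 kg or so, flat block with four small screw holes in its top; x along its 80 mm length, y along its 50 mm width, z up. It may be absent (None). Starts on the bench between robot and boards, lengthwise roughly ahead of the robot.
- short3_c (a point): centre (half-way up) of a short dark-anodised aluminium cover plate, 80 x 50 x 16 mm, 0.17 kg or so, flat block with four small screw holes in its top; x along its 80 mm length, y along its 50 mm width, z up. It may be absent (None). Starts lying crookedly on the first long plate, i.e. on the wrong pile.
- first_long_c (a point): centre (half-way up) of the first long plate, the bottom plate of the long pile: 120 x 50 x 16 mm like the others of its kind, loose, always present, lying on a board; x along its length, z up. Which board (left or right) it lies on varies.
- board_a: plywood stacking board under the long pile, 140 x 70 x 12 mm, fixed; origin at the centre of its underside on the bench; x along its 140 mm length, which lies roughly across the bench. The bench between the two boards is free.
- first_short_c (a point): centre (half-way up) of the first short plate, the bottom plate of the short pile: 80 x 50 x 16 mm like the others of its kind, loose, always present, lying on a board; x along its length, z up. Which board (left or right) it lies on varies.
- board_b: plywood stacking board under the short pile, 140 x 70 x 12 mm, fixed; origin at the centre of its underside on the bench; x along its 140 mm length, which lies roughly across the bench. The bench between the two boards is free.
- weight_c (a point): centre (half-way up) of the steel weight: a hubbed flange disc, 20 mm high in all, 66 mm across, 0.26 kg; its round disc is the lower 10 mm, its hub, 36 mm across with a bore, the upper 10 mm (grip it by the hub from above); z up. Starts on the bench among the plates.
- pliers: bystander: red-handled pliers lying on the bench, 173 x 57 x 12 mm, origin at the underside's centre, x along the length
- screwdriver: bystander: screwdriver lying on the bench, 226 x 30 x 30 mm, origin at the underside's centre, x along the length
- paste_jar: bystander: white jar with a blue lid, 56 mm across, 70 mm high, behind the gap between the boards, origin at its underside's centre
- marker: bystander: blue marker pen lying behind the left board, 136 x 19 x 20 mm, origin at the underside's centre, x along the length
Not all that is in view belongs to the job. Leave any green look-alike of the part that bears long2_c alone.

How it is judged:
By the outcome, as a careful person would: the job done as asked, in the order asked, and still so for the second after the job is handed in, with the robot touching nothing.
Of long1, long2, long3, long4, short1, short2, short3 only 5 to 7 are there at a start; the rules pass over those that are not, and their reading is None.
At some moment in a run one of long1, long2, long3, short1, short2 may be knocked a few centimetres aside while the robot is not near it.
Once in a run the grip may slacken for a moment while it holds something.
It also fails if it takes over 210 s, if anything falls off the work surface, if the arm or the gripper's body presses on something with over 40 N, if the wrist force passes 120 N, or if a joint passes its speed limit or range.

## Working session

There is one attempt and no reset: what is moved stays moved. The work goes in short steps, Python scripts to look and compute and a shell command to move; the robot and the scene stay as the last step left them, time stands still between calls to the robot, and variables do not carry over. Pictures are saved under pics/ and viewed, at most 14 in all, crops included, and the job is handed in when it is done.

```bash
ls; mkdir -p pics
python3 - <<'E'
from workcell import sense,capture
import cv2,numpy as np
s=sense();print(s)
a=capture("scene");b=capture("side")
for n,p in(("scene",a),("side",b)):
    cv2.imwrite(f"pics/{n}0.png",p["color"][:,:,::-1]);print(n,p["fx"],p["cx"],p["R"],p["t"])
    np.savez(f"{n}0.npz",**{k:p[k] for k in("color","depth","fx","fy","cx","cy","R","t")})
E
```

```text
pics
{'clock': 0.0, 'qpos': array([-0.95780302,  0.50185152, -0.42676922,  1.55146113,  0.22082246,
        1.13829849, -0.21031148]), 'qd': array([-7.42433067e-04,  2.06525326e-03, -3.12401473e-04,  6.71681356e-05,
       -7.72831891e-04,  3.69768493e-04,  1.28817717e-03]), 'joint_torque': array([ 1.17587493e-03, -5.66613150e+01, -5.81549272e+00, -2.79105002e+01,
       -6.85596862e-02,  3.10439849e-02,  1.87910618e-04]), 'tool_pos': array([222.57557494, 609.95136159, 225.66948639]), 'orientation': array([-3.13963410e+00, -3.59700165e-05,  2.79183505e+00]), 'force': array([-0.39908928, -0.21286686,  0.95420046]), 'wrist_torque': array([-0.00275414, -0.01830857, -0.01722024]), 'grip_force': 0.0, 'grip_width': 0.9995210344640802}
scene 394.063393486745 277.08091233882743 [[ 0.51323022 -0.85824036 -0.0042696 ]
 [-0.54755165 -0.32359856 -0.77166778]
 [ 0.66089479  0.39838105 -0.63601149]] [-268.23184507  368.53111227  798.73779037]
side 428.75982228677714 279.9401883571934 [[-0.95346754 -0.30121573 -0.01298957]
 [-0.10386382  0.36860654 -0.92376486]
 [ 0.28304054 -0.87943067 -0.38273979]] [ 564.6989182    92.97823633 1198.34859575]
```

View pics/scene0.png

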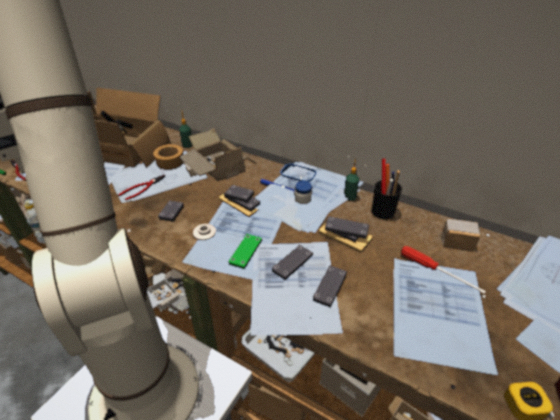

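View pics/side0.png

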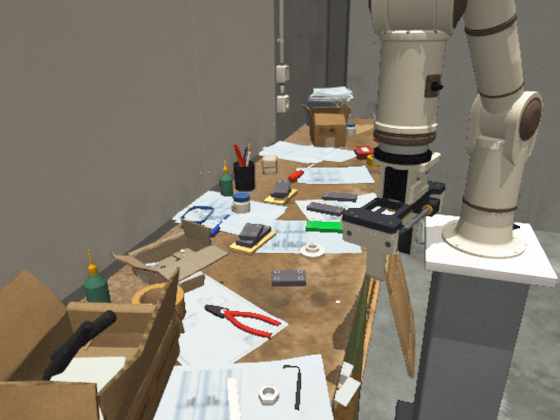

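The scene view shows the disc at (204,231), the green look-alike at (245,250), long plates at (293,261) and (331,285), and a short plate at (171,210). The two boards are at (240,198) and (346,232), each with a crooked plate on top.

```bash
cat > h.py <<'E'
import numpy as np,cv2
from scipy.spatial.transform import Rotation as Ro
from workcell import sense,capture,look_for
def cam(name):
    s=sense(); p=capture(name)
    if name=="wrist":
        T=np.eye(4);T[:3,:3]=Ro.from_euler("xyz",s["orientation"]).as_matrix();T[:3,3]=s["tool_pos"]
        M=T@p["mount"]; p["R"]=M[:3,:3].T; p["t"]=-M[:3,:3].T@M[:3,3]
    return p
def cloud(p):
    v,u=np.indices(p["depth"].shape);d=p["depth"]
    c=np.stack([(u-p["cx"])/p["fx"]*d,(v-p["cy"])/p["fy"]*d,d],-1)
    return (c-p["t"])@p["R"]
def dark(p,vmax=110,smax=60):
    c=p["color"].astype(int); return (c.max(2)<vmax)&(c.max(2)-c.min(2)<smax)
def blobs(p,xl=(300,900),yl=(-500,600),zl=(8,80),vmax=110,smax=60,minarea=60,mask=None):
    """components of dark pixels in z range: centre, size, yaw of long side, z"""
    X=cloud(p);m=dark(p,vmax,smax) if mask is None else mask
    m=m&(p["depth"]>0)
    for k,l in enumerate((xl,yl,zl)): m&=(X[...,k]>l[0])&(X[...,k]<l[1])
    n,lab,st,_=cv2.connectedComponentsWithStats(m.astype(np.uint8),connectivity=4)
    out=[]
    for i in range(1,n):
        if st[i,4]<minarea: continue
        q=X[lab==i]; (cx,cy),(w,h),a=cv2.minAreaRect(q[:,:2].astype(np.float32))
        if w<h: w,h,a=h,w,a+90
        a=(a+90)%180-90
        out.append(dict(c=(cx,cy),size=(w,h),yaw=a,z=np.percentile(q[:,2],[5,50,95]),n=st[i,4],px=st[i,:4]))
    return out
def show(bs):
    for b in bs: print("c %.1f %.1f size %.1f %.1f yaw %.1f z"%(*b["c"],*b["size"],b["yaw"]),np.round(b["z"],1),"n",b["n"],"px",b["px"])
E
python3 - <<'E'
from h import *
for n in("scene","side"):
    p=dict(np.load(f"{n}0.npz"));print(n,p["color"].shape);X=cloud(p)
    show(blobs(p))
    if n=="scene":
        for u,v in((204,231),(245,250),(293,261),(331,285),(171,210),(240,190),(240,207),(346,224),(346,240),(303,192),(140,185),(420,257)): print(u,v,p["color"][v,u],X[v,u].round(1))
E
```

```text
scene (420, 560, 3)
c 870.2 257.0 size 681.8 81.3 yaw 87.4 z [32.1 55.8 77.3] n 1782 px [196 119 158  59]
c 797.5 572.9 size 44.6 26.6 yaw -41.2 z [11.3 47.6 77.9] n 182 px [180 127  13  21]
c 764.7 410.9 size 114.2 108.0 yaw -22.6 z [12.9 34.6 53.9] n 305 px [197 139  35  23]
c 697.3 584.0 size 64.9 25.7 yaw -30.1 z [15.  29.9 43.7] n 121 px [159 147  18   9]
c 740.3 330.9 size 202.6 87.6 yaw -18.3 z [12.8 44.1 76.1] n 611 px [207 152  49  28]
c 653.1 533.8 size 104.7 40.0 yaw -54.4 z [ 9.6 27.  42.9] n 229 px [155 156  29  13]
c 878.2 -136.7 size 82.7 78.6 yaw 29.1 z [32.3 57.7 77.7] n 296 px [356 166  26  19]
c 891.5 -363.4 size 273.0 12.8 yaw -89.8 z [31.  55.2 77.7] n 1302 px [398 178  93  41]
c 807.8 -105.3 size 44.0 23.7 yaw -72.4 z [13.1 45.6 77.7] n 247 px [344 179  15  21]
c 611.8 182.7 size 124.1 62.8 yaw 85.6 z [19.  37.9 47.6] n 515 px [224 186  36  25]
c 700.7 13.9 size 52.7 30.7 yaw -71.7 z [24.6 47.8 69.2] n 187 px [295 187  17  17]
c 780.5 -225.6 size 76.4 40.8 yaw -76.0 z [11.9 45.4 76.9] n 458 px [372 192  28  26]
c 459.8 349.1 size 80.2 52.2 yaw 16.4 z [10.6 17.4 
[... 1208 characters left out ...]
] n 84 px [307 206  38   9]
c 762.9 333.3 size 168.2 85.7 yaw 26.0 z [14.  37.  75.1] n 919 px [142 225  69  37]
c 597.0 194.3 size 124.2 52.7 yaw 70.9 z [15.  25.9 41.2] n 292 px [236 225  35  23]
c 760.6 469.8 size 130.9 64.7 yaw -49.1 z [14.5 30.1 67.9] n 277 px [132 267  36  17]
c 656.7 453.9 size 56.6 7.5 yaw 59.2 z [ 9.5 19.4 29.4] n 186 px [182 275  22  16]
c 789.0 583.8 size 32.7 13.7 yaw -80.8 z [33.5 56.9 77.1] n 212 px [ 96 277  15  26]
c 452.5 376.2 size 76.3 7.3 yaw 16.3 z [ 8.4 11.1 14. ] n 82 px [272 280  34   4]
c 629.0 552.8 size 39.4 4.2 yaw -80.4 z [10.4 24.  39.8] n 87 px [177 298   8  21]
c 572.4 516.9 size 48.7 21.9 yaw -18.1 z [ 8.2  9.1 10.5] n 94 px [205 305  18  11]
```

```bash
python3 -m handwheel '[[0,[0,0,-0.15],[0,0,7]],[0,[0,0,-0.15],[0,0,7]],[0,[0,0,-0.15],[0,0,7]],[0,[0,0,-0.15],[0,0,7]],[0,[0,0,-0.15],[0,0,7]],[0,[0,0,-0.15],[0,0,7]],[0,[0,0,-0.15],[0,0,7]],[0,[0,0,-0.15],[0,0,7]],[0,[0,0,-0.15],[0,0,7]],[0,[0,0,-0.15],[0,0,7]]]'
python3 -m handwheel '[[0,[-0.7,0.6,0],[0,0,0]],[0,[-0.7,0.6,0],[0,0,0]],[0,[-0.7,0.6,0],[0,0,0]],[0,[-0.7,0.6,0],[0,0,0]],[0,[-0.7,0.6,0],[0,0,0]],[0,[-0.7,0.6,0],[0,0,0]],[0,[-0.7,0.6,0],[0,0,0]],[0,[-0.7,0.6,0],[0,0,0]]]'
python3 -m handwheel '[[0,[-0.7,0.6,0],[0,0,0]],[0,[-0.7,0.6,0],[0,0,0]],[0,[-0.7,0.6,0],[0,0,0]],[0,[-0.7,0.6,0],[0,0,0]],[0,[-0.7,0.6,0],[0,0,0]],[0,[-0.7,0.6,0],[0,0,0]],[0,[-0.7,0.6,0],[0,0,0]],[0,[0,0,0],[0,0,0]],[0,[0,0,0],[0,0,0]],[0,[0,0,0],[0,0,0]]]'
python3 - <<'E'
from h import *
s=sense();print(s["clock"],s["tool_pos"],np.degrees(s["orientation"]),s["qpos"].round(2))
p=cam("wrist");print(p["mount"].round(3),p["fx"],p["cx"],p["cy"],(-p["R"].T@p["t"]).round())
cv2.imwrite("pics/w1.png",p["color"][:,:,::-1]);np.savez("w1.npz",**{k:p[k] for k in("color","depth","fx","fy","cx","cy","R","t")})
show(blobs(p))
E
```

```text
clock: 0.93
tool_pos: [222.5, 610.3, 286.4]
orientation: [-3.141, 0.001, 1.564]
force: [0.9, -0.4, -0.5]
grip_width: 1.0
grip_force: 0.0
clock: 1.6
tool_pos: [415.2, 384.7, 286.4]
orientation: [-3.141, 0.0, 1.57]
force: [0.3, 0.8, 0.1]
grip_width: 1.002
grip_force: 0.0
clock: 2.43
tool_pos: [581.8, 190.8, 286.0]
orientation: [-3.14, -0.0, 1.57]
force: [-0.3, 0.8, -0.2]
grip_width: 0.999
grip_force: 0.0
2.4333 [581.83810708 190.79133479 286.04689594] [-1.79910210e+02 -2.12871713e-02  8.99489776e+01] [-0.4   0.35  0.05  1.59 -0.02  1.2  -0.34]
[[-1.00000e-03 -9.60000e-01 -2.79000e-01  7.40100e+01]
 [ 1.00000e+00 -1.00000e-03 -0.00000e+00  1.08500e+00]
 [-0.00000e+00 -2.79000e-01  9.60000e-01 -1.57371e+02]
 [ 0.00000e+00  0.00000e+00  0.00000e+00  1.00000e+00]] 354.5238075924418 273.7940350606888 209.3234579791472 [583. 265. 443.]
c 473.6 334.1 size 86.5 35.7 yaw 42.1 z [ 9.  14.2 16.1] n 395 px [138   0  67  61]
c 791.0 340.9 size 73.4 3.6 yaw 66.0 z [12.9 32.4 51.6] n 1191 px [448   0  50  64]
c 744.6 364.7 size 13.3 12.2 yaw -5.6 z [17.7 20.3 22.6] n 145 px [418   3  14  14]
c 422.8 
[... 218 characters left out ...]
] n 2512 px [334  30 130  64]
c 889.8 208.1 size 256.6 4.7 yaw -90.0 z [26.9 45.1 73.5] n 4838 px [516  37  44 222]
c 794.3 270.7 size 43.4 1.3 yaw -25.1 z [19.4 37.7 53.9] n 63 px [458  91  17  19]
c 611.3 235.7 size 48.8 6.4 yaw 4.4 z [26.8 39.6 43.5] n 132 px [278 131  43   8]
c 612.8 176.8 size 104.9 58.4 yaw 82.2 z [26.5 42.8 44.6] n 2428 px [270 142  55  84]
c 858.3 142.4 size 28.4 5.8 yaw -61.5 z [12.7 22.1 26. ] n 94 px [489 201  13  20]
c 865.7 101.2 size 49.0 4.8 yaw -79.7 z [22.8 24.3 26.2] n 62 px [496 223   6  36]
c 695.7 37.0 size 20.1 3.9 yaw 40.8 z [19.3 26.8 40.1] n 91 px [354 281  16  10]
c 464.4 -78.6 size 118.8 41.1 yaw -10.4 z [10.3 15.4 16.8] n 1671 px [150 336  86  29]
```

View pics/w1.png

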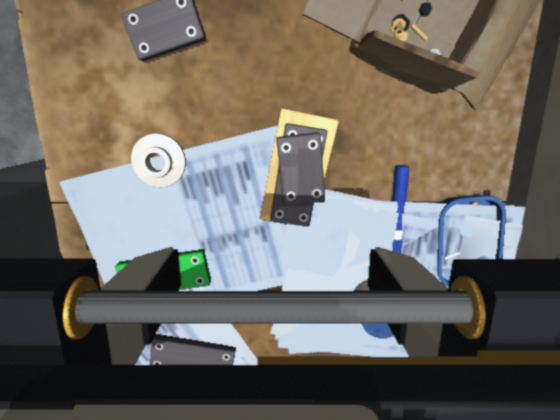

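The wrist picture shows the left board carrying the long first plate. A short plate lies crookedly on it (about (300,165)), so the right board is the short pile.

```bash
cat >> h.py <<'E'
def face(p,c,r,ztop,tol=5,vmax=120,smax=60,prt=True,L=None):
    """flat top face near c at height ztop: depth+dark mask, contour cast on plane z"""
    X=cloud(p);d=np.hypot(X[...,0]-c[0],X[...,1]-c[1])
    near=(p["depth"]>0)&(d<r)&(abs(X[...,2]-ztop)<tol)
    m=(near&dark(p,vmax,smax)).astype(np.uint8)
    k=np.ones((7,7),np.uint8)
    m=cv2.morphologyEx(cv2.copyMakeBorder(m,9,9,9,9,0),cv2.MORPH_CLOSE,k)[9:-9,9:-9]
    n,lab,st,_=cv2.connectedComponentsWithStats(m,connectivity=4)
    if n<2: print("none");return None
    i=1+st[1:,4].argmax(); mm=(lab==i)
    z=np.median(X[...,2][mm&near])
    v,u=np.nonzero(mm)
    ray=np.stack([(u-p["cx"])/p["fx"],(v-p["cy"])/p["fy"],np.ones(len(u))],-1)@p["R"]
    C=-p["R"].T@p["t"]
    q=(C+ray*((z-C[2])/ray[:,2])[:,None])[:,:2]
    (x,y),(w,h),a=cv2.minAreaRect(q.astype(np.float32))
    if w<h:w,h,a=h,w,a+90
    a=(a+90)%180-90
    bord=v.min()==0 or u.min()==0 or u.max()==559 or v.max()==419
    if prt: print("c %.1f %.1f size %.1f %.1f yaw %.1f z %.1f n %d mean %.1f %.1f%s px %s"%(x,y,w,h,a,z,mm.sum(),*q.mean(0)," BORDER" if bord else "",[u.min(),v.min(),u.max(),v.max()]))
    return x,y,w,h,a,z
E
python3 - <<'E'
from h import *
p=dict(np.load("w1.npz"))
face(p,(612,190),90,43,6);face(p,(612,190),90,28,5)
face(p,(458,349),80,16,5);face(p,(464,-80),80,16)
s=dict(np.load("scene0.npz"));print("scene")
face(s,(612,190),90,44,6);face(s,(636,-160),90,45,6);face(s,(458,349),80,17);face(s,(464,-80),80,17);face(s,(440,-206),80,17)
# disc
X=cloud(p);m=(np.hypot(X[...,0]-429,X[...,1]-191)<60)&(X[...,2]>4)
q=X[m];print(m.sum(),cv2.minEnclosingCircle(q[q[:,2]<14][:,:2].astype(np.float32)),cv2.minEnclosingCircle(q[q[:,2]>16][:,:2].astype(np.float32)),np.percentile(q[:,2],[5,50,95]))
E
```

```text
c 613.3 195.0 size 79.8 49.7 yaw -83.8 z 43.4 n 2542 mean 614.0 191.5 px [np.int64(277), np.int64(133), np.int64(324), np.int64(206)]
c 606.3 157.0 size 63.8 49.6 yaw 80.0 z 27.5 n 964 mean 600.9 143.8 px [np.int64(270), np.int64(170), np.int64(313), np.int64(225)]
c 461.3 349.6 size 79.8 50.5 yaw 16.9 z 15.3 n 3368 mean 459.7 349.3 BORDER px [np.int64(121), np.int64(0), np.int64(204), np.int64(60)]
c 464.9 -76.5 size 117.7 46.2 yaw -8.5 z 15.5 n 1781 mean 459.3 -72.9 px [np.int64(150), np.int64(337), np.int64(234), np.int64(364)]
scene
c 610.0 191.5 size 83.6 59.5 yaw -83.6 z 45.7 n 281 mean 610.3 191.6 px [np.int64(225), np.int64(185), np.int64(253), np.int64(200)]
c 633.8 -165.4 size 118.9 57.4 yaw -77.2 z 46.2 n 552 mean 634.3 -166.3 px [np.int64(326), np.int64(216), np.int64(369), np.int64(236)]
c 458.8 347.0 size 85.7 54.2 yaw 16.9 z 17.7 n 289 mean 458.3 347.3 px [np.int64(159), np.int64(200), np.int64(183), np.int64(219)]
c 459.3 -86.1 size 117.8 51.7 yaw -12.2 z 18.0 n 592 mean 457.0 -85.7 px [np.int64(272), np.int64(246), np.int64(312), np.int64(277)]
c 438.3 -207.0 size 123.7 49.3 yaw 5.3 z 18.0 n 735 mean 435.8 -207.5 px [np.int64(313), np.int64(266), np.int64(346), np.int64(305)]
2037 ((423.71978759765625, 192.84336853027344), 50.102294921875) ((438.7877502441406, 200.59092712402344), 18.207263946533203) [ 6.01912279  7.80901261 19.821955  ]
```

```bash
cat >> h.py <<'E'
def plan(x,y,z,yaw=None,s=None):
    """turn about tool z (deg), then shift in tool units at the new yaw; yaw None keeps"""
    s=s or sense();P=s["tool_pos"];y0=np.degrees(s["orientation"][2])
    t=0 if yaw is None else (yaw-y0+180)%360-180
    a=np.radians(y0+t);d=(np.array([x,y,z])-P)/40
    print("at",P.round(1),"yaw %.2f"%y0,"turn %.2f"%-t,"shift %.3f %.3f %.3f"%(d[0]*np.cos(a)+d[1]*np.sin(a),d[0]*np.sin(a)-d[1]*np.cos(a),-d[2]))
E
python3 -m handwheel '[[0,[0,0,0],[0,0,-6.2]],[0,[0.02,0.8,0],[0,0,0]],[0,[0,0,0.8],[0,0,0]],[0,[0,0,0.8],[0,0,0]],[0,[0,0,0.8],[0,0,0]],[0,[0,0,0.8],[0,0,0]],[0,[0,0,0.8],[0,0,0]],[0,[0,0,0.8],[0,0,0]],[0,[0,0,0.8],[0,0,0]],[0,[0,0,0.4],[0,0,0]],[0,[0,0,0.35],[0,0,0]],[0,[0,0,0],[0,0,0]]]'
python3 -m handwheel '[[1,[0,0,0],[0,0,0]],[1,[0,0,0],[0,0,0]],[1,[0,0,0],[0,0,0]],[1,[0,0,0],[0,0,0]],[1,[0,0,0],[0,0,0]],[1,[0,0,0],[0,0,0]],[1,[0,0,0],[0,0,0]],[1,[0,0,0],[0,0,0]]]'
python3 -c "
from h import *
plan(560,40,80,90)"
```

```text
clock: 3.48
tool_pos: [611.0, 195.8, 29.5]
orientation: [-3.136, 0.0, 1.681]
force: [-0.2, 0.1, 0.1]
grip_width: 1.001
grip_force: 0.0
clock: 4.15
tool_pos: [614.2, 194.6, 33.2]
orientation: [3.142, -0.0, 1.678]
force: [-0.8, -0.6, 4.2]
grip_width: 0.543
grip_force: 30.0
at [614.2 194.6  33.2] yaw 96.15 turn 6.15 shift -3.866 -1.354 -1.171
```

```bash
python3 -m handwheel '[[1,[0,0,-0.75],[0,0,0]],[1,[0,0,-0.75],[0,0,0]],[1,[0,0,0],[0,0,6.15]],[1,[-0.77,-0.27,0],[0,0,0]],[1,[-0.77,-0.27,0],[0,0,0]],[1,[-0.77,-0.27,0],[0,0,0]],[1,[-0.77,-0.27,0],[0,0,0]],[1,[-0.77,-0.27,0],[0,0,0]],[1,[0,0,0.7],[0,0,0]],[1,[0,0,0.7],[0,0,0]],[1,[0,0,0.5],[0,0,0]],[1,[0,0,0.25],[0,0,0]]]'
python3 -m handwheel '[[1,[0,0,0],[0,0,0]],[1,[0,0,0],[0,0,0]],[1,[0,0,0],[0,0,0]]]'
python3 -m handwheel '[[0,[0,0,0],[0,0,0]],[0,[0,0,0],[0,0,0]],[0,[0,0,0],[0,0,0]],[0,[0,0,0],[0,0,0]],[0,[0,0,0],[0,0,0]],[0,[0,0,-0.8],[0,0,0]],[0,[0,0,-0.8],[0,0,0]],[0,[0,0.5,-0.8],[0,0,0]],[0,[0,0.5,-0.8],[0,0,0]],[0,[-0.6,0,-0.8],[0,0,0]],[0,[-0.6,0,-0.8],[0,0,0]],[0,[0,0,-0.8],[0,0,0]]]'
python3 -m handwheel '[[0,[0,0,0],[0,0,0]],[0,[0,0,0],[0,0,0]]]'
python3 - <<'E'
from h import *
p=cam("wrist");cv2.imwrite("pics/w2.png",p["color"][:,:,::-1])
face(p,(612,183),90,28,5);face(p,(560,40),70,16)
s=sense();print(s["tool_pos"],np.degrees(s["orientation"]))
E
```

```text
clock: 5.15
tool_pos: [557.8, 40.1, 4.2]
orientation: [-3.137, 0.0, 1.57]
force: [-12.4, -1.1, 42.8]
grip_width: 0.542
grip_force: 30.1
clock: 5.4
tool_pos: [560.7, 40.8, 7.1]
orientation: [3.141, -0.0, 1.571]
force: [0.2, -0.2, -1.5]
grip_width: 0.542
grip_force: 30.0
clock: 6.4
tool_pos: [600.0, -14.1, 232.5]
orientation: [3.141, 0.004, 1.564]
force: [1.3, -1.6, -0.1]
grip_width: 1.0
grip_force: 0.0
clock: 6.57
tool_pos: [601.8, -7.8, 233.4]
orientation: [3.136, -0.001, 1.57]
force: [-0.5, 0.5, -0.3]
grip_width: 1.002
grip_force: 0.0
c 604.6 143.3 size 48.0 40.1 yaw -8.6 z 27.3 n 1697 mean 607.4 143.7 BORDER px [np.int64(247), np.int64(0), np.int64(303), np.int64(46)]
c 562.2 40.9 size 79.7 49.0 yaw 89.1 z 15.4 n 1884 mean 564.1 25.5 px [np.int64(211), np.int64(92), np.int64(257), np.int64(170)]
[600.36332206  -7.10587854 231.32834108] [ 1.79921180e+02 -3.04921757e-02  9.00112665e+01]
```

```bash
python3 -m handwheel '[[0,[0.8,0,-0.3],[0,0,0]],[0,[0.8,0,-0.3],[0,0,0]],[0,[0.8,0,-0.3],[0,0,0]],[0,[0.8,0,-0.3],[0,0,0]],[0,[0.8,0,-0.2],[0,0,0]],[0,[0,0,0],[0,0,0]],[0,[0,0,0],[0,0,0]],[0,[0,0,0],[0,0,0]]]' | tail -0
python3 - <<'E'
from h import *
p=cam("wrist")
face(p,(606,180),90,28,5)
E
python3 -m handwheel '[[0,[-0.95,0.1,0],[0,0,0]],[0,[-0.95,0.1,0],[0,0,0]],[0,[-0.95,0.1,0],[0,0,0]],[0,[-0.95,0.1,0],[0,0,0]],[0,[-0.95,0.1,0],[0,0,0]],[0,[-0.95,0.1,0],[0,0,0]],[0,[-0.95,0.1,0],[0,0,0]],[0,[-0.95,0.1,0],[0,0,0]],[0,[-0.95,0.1,0],[0,0,0]],[0,[0,0,0],[0,0,0]],[0,[0,0,0],[0,0,0]],[0,[0,0,0],[0,0,0]]]'
python3 - <<'E'
from h import *
p=cam("wrist");cv2.imwrite("pics/w3.png",p["color"][:,:,::-1])
b=face(p,(636,-165),90,44,6);face(p,(636,-165),90,28,5)
face(p,(560,40),70,16);face(p,(460,-85),80,16);face(p,(440,-207),80,16)
plan(b[0],b[1],33,b[4]%180)
E
```

```text
c 611.2 183.0 size 118.0 48.4 yaw 80.5 z 27.5 n 2750 mean 607.5 169.2 px [np.int64(256), np.int64(90), np.int64(313), np.int64(195)]
clock: 8.33
tool_pos: [635.1, -190.6, 285.6]
orientation: [-3.14, -0.001, 1.568]
force: [0.3, 0.6, 0.8]
grip_width: 1.002
grip_force: 0.0
c 646.8 -207.6 size 49.7 30.9 yaw 13.3 z 43.5 n 403 mean 649.4 -215.6 px [np.int64(264), np.int64(171), np.int64(306), np.int64(205)]
c 659.0 -141.3 size 9.0 2.3 yaw -89.4 z 27.8 n 15 mean 658.8 -140.1 px [np.int64(293), np.int64(125), np.int64(295), np.int64(133)]
none
c 522.0 -95.7 size 47.3 5.9 yaw 74.1 z 13.9 n 99 mean 522.1 -95.2 px [np.int64(168), np.int64(66), np.int64(177), np.int64(108)]
c 441.4 -205.4 size 119.0 49.7 yaw 4.5 z 15.5 n 3433 mean 438.1 -206.4 px [np.int64(64), np.int64(159), np.int64(166), np.int64(204)]
at [ 635.6 -189.   285.8] yaw 89.99 turn 76.72 shift 0.167 0.517 6.320Exception ignored on flushing sys.stdout:
BrokenPipeError: [Errno 32] Broken pipe
```

View pics/w3.png

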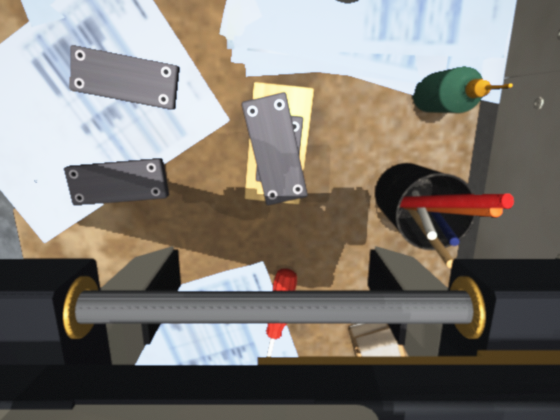

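The picture shows the long plate lying crookedly on the first short plate at about (275,148). It is brighter in this light, so the darkness threshold has to go up.

```bash
sed -i 's/vmax=120,smax=60,prt/vmax=175,smax=45,prt/' h.py
python3 - <<'E'
from h import *
p=cam("wrist")
b=face(p,(636,-165),90,44,6);face(p,(636,-165),90,28,5)
face(p,(460,-85),80,16);face(p,(440,-207),80,16)
plan(b[0],b[1],34,b[4]%180)
E
```

```text
c 637.0 -164.6 size 119.1 49.7 yaw -77.3 z 43.4 n 4667 mean 636.7 -162.0 px [np.int64(241), np.int64(95), np.int64(306), np.int64(206)]
c 665.6 -146.9 size 43.1 12.7 yaw -77.2 z 27.4 n 244 mean 662.6 -141.5 px [np.int64(290), np.int64(118), np.int64(302), np.int64(155)]
c 464.7 -84.5 size 119.9 49.7 yaw -10.9 z 15.3 n 4853 mean 464.4 -83.9 px [np.int64(69), np.int64(46), np.int64(177), np.int64(110)]
c 441.2 -205.2 size 119.3 49.9 yaw 4.5 z 15.4 n 3831 mean 441.3 -204.7 px [np.int64(64), np.int64(160), np.int64(166), np.int64(206)]
at [ 636.  -188.1  286.1] yaw 90.08 turn -12.65 shift 0.567 0.155 6.304
```

```bash
python3 -m handwheel '[[0,[0,0,0],[0,0,-6.3]],[0,[0,0,0],[0,0,-6.3]],[0,[0.57,0.15,0.5],[0,0,0]],[0,[0,0,0.8],[0,0,0]],[0,[0,0,0.8],[0,0,0]],[0,[0,0,0.8],[0,0,0]],[0,[0,0,0.8],[0,0,0]],[0,[0,0,0.8],[0,0,0]],[0,[0,0,0.8],[0,0,0]],[0,[0,0,0.5],[0,0,0]],[0,[0,0,0.3],[0,0,0]],[0,[0,0,0],[0,0,0]]]'
python3 -m handwheel '[[1,[0,0,0],[0,0,0]],[1,[0,0,0],[0,0,0]],[1,[0,0,0],[0,0,0]],[1,[0,0,0],[0,0,0]],[1,[0,0,0],[0,0,0]],[1,[0,0,0],[0,0,0]],[1,[0,0,0],[0,0,0]],[1,[0,0,0],[0,0,0]]]'
python3 -c "
from h import *
plan(611,75,233,80.5)"
```

```text
clock: 9.43
tool_pos: [634.9, -163.6, 39.6]
orientation: [-3.137, -0.003, 1.793]
force: [0.2, 0.3, -0.5]
grip_width: 0.998
grip_force: 0.0
clock: 10.1
tool_pos: [637.3, -165.9, 43.1]
orientation: [3.141, 0.0, 1.791]
force: [-0.4, 0.0, 3.4]
grip_width: 0.515
grip_force: 30.0
at [ 637.3 -165.9   43.1] yaw 102.61 turn 22.11 shift 5.832 -1.642 -4.746
```

```bash
python3 -m handwheel '[[0,[0,0,0],[0,0,0]],[0,[0,0,0],[0,0,0]],[0,[0,0,0],[0,0,0]],[0,[0,0,0],[0,0,0]],[0,[0,0,0.13],[0,0,0]],[0,[0,0,0.12],[0,0,0]],[0,[0,0,0],[0,0,0]],[0,[0,0,0],[0,0,0]]]'
python3 - <<'E'
from h import *
p=cam("wrist");b=face(p,(637,-165),70,44,6)
print(sense()["tool_pos"])
E
```

```text
clock: 10.77
tool_pos: [636.5, -165.6, 31.8]
orientation: [-3.14, -0.001, 1.791]
force: [0.4, -0.0, -0.2]
grip_width: 0.994
grip_force: 0.0
c 631.7 -138.8 size 68.5 49.2 yaw -77.2 z 43.4 n 17321 mean 631.3 -136.9 px [np.int64(215), np.int64(138), np.int64(334), np.int64(290)]
[ 636.75887905 -165.72949107   32.17638601]
```

```bash
python3 -m handwheel '[[1,[0,0,0],[0,0,0]],[1,[0,0,0],[0,0,0]],[1,[0,0,0],[0,0,0]],[1,[0,0,0],[0,0,0]],[1,[0,0,0],[0,0,0]],[1,[0,0,0],[0,0,0]],[1,[0,0,0],[0,0,0]],[1,[0,0,0],[0,0,0]]]'
python3 -c "
from h import *
plan(611,60,233,80.5)"
```

```text
clock: 11.48
tool_pos: [637.2, -165.8, 32.8]
orientation: [3.141, -0.0, 1.791]
force: [-0.7, 0.5, 0.6]
grip_width: 0.54
grip_force: 30.0
at [ 637.2 -165.8   32.8] yaw 102.61 turn 22.11 shift 5.459 -1.577 -5.006
```

```bash
python3 -m handwheel '[[1,[0,0,-0.5],[0,0,0]],[1,[0,0,-0.8],[0,0,0]],[1,[0,0,-0.8],[0,0,5.5]],[1,[0,0,-0.8],[0,0,5.5]],[1,[0,0,-0.8],[0,0,5.5]],[1,[0,0,-0.8],[0,0,5.6]],[1,[0,0,-0.5],[0,0,0]]]'
python3 -m handwheel '[[1,[0.78,-0.22,0],[0,0,0]],[1,[0.78,-0.22,0],[0,0,0]],[1,[0.78,-0.22,0],[0,0,0]],[1,[0.78,-0.22,0],[0,0,0]],[1,[0.78,-0.22,0],[0,0,0]],[1,[0.78,-0.22,0],[0,0,0]],[1,[0.78,-0.22,0],[0,0,0]],[1,[0,0,0],[0,0,0]],[1,[0,0,0],[0,0,0]],[1,[0,0,0],[0,0,0]],[1,[0,0,0],[0,0,0]]]'
python3 - <<'E'
from h import *
p=cam("wrist");cv2.imwrite("pics/w4.png",p["color"][:,:,::-1])
b=face(p,(611,183),90,28,5)
a=np.radians(b[4]%180)
plan(b[0]-1.2*np.cos(a),b[1]-1.2*np.sin(a),33.5,b[4]%180)
E
```

```text
clock: 12.07
tool_pos: [638.0, -166.0, 236.1]
orientation: [3.138, 0.0, 1.4]
force: [1.2, -0.5, -2.5]
grip_width: 0.537
grip_force: 30.0
clock: 12.98
tool_pos: [612.2, 57.9, 232.4]
orientation: [-3.141, 0.001, 1.403]
force: [0.1, -0.4, -2.4]
grip_width: 0.54
grip_force: 30.0
c 610.2 175.5 size 103.2 48.8 yaw 81.2 z 27.4 n 6008 mean 610.5 178.1 BORDER px [np.int64(221), np.int64(0), np.int64(275), np.int64(117)]
at [612.3  57.7 232.5] yaw 80.36 turn -0.81 shift 2.873 -0.507 4.974
```

```bash
python3 -m handwheel '[[1,[0.45,0,-0.6],[0,0,0]],[1,[0.45,0,-0.6],[0,0,0]],[1,[0,0,0],[0,0,0]],[1,[0,0,0],[0,0,0]],[1,[0,0,0],[0,0,0]],[1,[0,0,0],[0,0,0]]]'
python3 - <<'E'
from h import *
p=cam("wrist");cv2.imwrite("pics/w4.png",p["color"][:,:,::-1])
b=face(p,(611,183),90,28,5)
a=np.radians(b[4]%180)
plan(b[0]-1.2*np.cos(a),b[1]-1.2*np.sin(a),33.5,b[4]%180)
E
```

```text
clock: 13.53
tool_pos: [617.6, 93.1, 279.4]
orientation: [-3.14, 0.002, 1.403]
force: [-0.0, -0.1, -2.8]
grip_width: 0.536
grip_force: 30.0
c 612.3 189.6 size 105.8 48.6 yaw 81.1 z 27.5 n 4575 mean 612.6 191.4 px [np.int64(230), np.int64(34), np.int64(276), np.int64(136)]
at [617.5  93.3 279.3] yaw 80.38 turn -0.76 shift 2.327 -0.501 6.146
```

```bash
python3 -m handwheel '[[1,[0.55,-0.12,0.8],[0,0,-0.6]],[1,[0.55,-0.12,0.8],[0,0,0]],[1,[0.55,-0.12,0.8],[0,0,0]],[1,[0.55,-0.12,0.8],[0,0,0]],[1,[0,0,0.8],[0,0,0]],[1,[0,0,0.8],[0,0,0]],[1,[0,0,0.6],[0,0,0]],[1,[0,0,0.3],[0,0,0]],[1,[0,0,0],[0,0,0]],[1,[0,0,0],[0,0,0]],[1,[0,0,0],[0,0,0]]]'
python3 -c "
from h import *
plan(611.1,181.8,33.3,81)"
```

```text
clock: 14.5
tool_pos: [614.7, 185.1, 54.4]
orientation: [3.139, -0.001, 1.415]
force: [0.2, -0.5, -2.4]
grip_width: 0.538
grip_force: 30.0
at [614.7 185.1  54.4] yaw 81.07 turn 0.07 shift -0.097 -0.077 0.528
```

```bash
python3 -m handwheel '[[1,[-0.1,-0.08,0],[0,0,0]],[1,[0,0,0.2],[0,0,0]],[1,[0,0,0.15],[0,0,0]],[1,[0,0,0.08],[0,0,0]],[1,[0,0,0.05],[0,0,0]],[1,[0,0,0.04],[0,0,0]],[1,[0,0,0],[0,0,0]],[1,[0,0,0],[0,0,0]]]'
python3 -m handwheel '[[0.3,[0,0,0],[0,0,0]],[0,[0,0,0],[0,0,0]],[0,[0,0,0],[0,0,0]],[0,[0,0,0],[0,0,0]],[0,[0,0,-0.4],[0,0,0]],[0,[0,0,-0.8],[0,0,0]],[0,[0,0,-0.8],[0,0,0]],[0,[0,0,-0.8],[0,0,0]],[0,[-0.6,0,-0.8],[0,0,0]],[0,[0,0,-0.8],[0,0,0]],[0,[0,0,-0.8],[0,0,0]],[0,[0,0,-0.8],[0,0,0]]]'
python3 -m handwheel '[[0,[0,0,0],[0,0,0]],[0,[0,0,0],[0,0,0]],[0,[0,0,0],[0,0,0]]]'
python3 - <<'E'
from h import *
p=cam("wrist");cv2.imwrite("pics/w5.png",p["color"][:,:,::-1])
b=face(p,(611,183),90,43.5,5)
b=face(p,(611,183),90,28,5)
b=face(p,(611,183),90,36,14)
b=face(p,(560,40),90,16,5)
plan(646,-188,285,b[4]%180)
E
```

```text
clock: 15.17
tool_pos: [608.9, 181.6, 33.1]
orientation: [-3.14, 0.0, 1.416]
force: [-5.7, -2.0, 8.7]
grip_width: 0.544
grip_force: 30.0
clock: 16.17
tool_pos: [605.6, 157.3, 273.6]
orientation: [3.141, -0.0, 1.415]
force: [0.7, 0.1, 0.5]
grip_width: 1.0
grip_force: 0.0
clock: 16.42
tool_pos: [605.3, 158.0, 271.4]
orientation: [-3.141, 0.0, 1.416]
force: [0.2, 0.8, -0.7]
grip_width: 1.001
grip_force: 0.0
c 610.2 183.0 size 118.3 49.0 yaw 81.1 z 43.5 n 5018 mean 610.5 185.3 px [np.int64(251), np.int64(96), np.int64(297), np.int64(206)]
none
c 610.2 183.0 size 118.3 49.0 yaw 81.1 z 43.5 n 5018 mean 610.5 185.3 px [np.int64(251), np.int64(96), np.int64(297), np.int64(206)]
c 564.1 43.2 size 78.6 54.1 yaw 89.7 z 15.5 n 2144 mean 562.6 45.1 px [np.int64(229), np.int64(235), np.int64(279), np.int64(290)]
at [604.8 157.9 270.5] yaw 81.12 turn -8.56 shift -8.640 1.078 -0.363
```

View pics/w5.png

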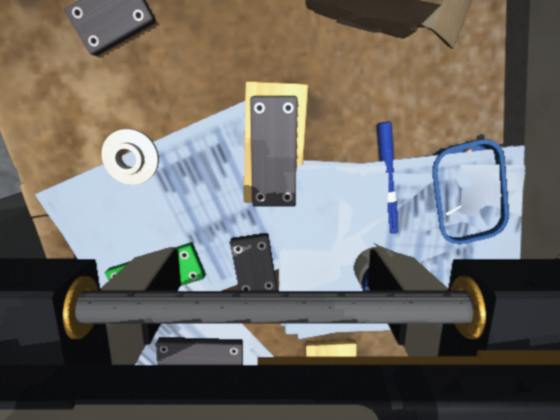

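Picture w5 shows long4 lying square on the first long plate at (273,150). The short plate is parked on the bench at (255,262), and the disc at (130,157) has not moved.

```bash
python3 -m handwheel '[[0,[0,0,-0.2],[0,0,-4.4]],[0,[0,0,-0.2],[0,0,-4.4]],[0,[-0.95,0.12,0],[0,0,0]],[0,[-0.95,0.12,0],[0,0,0]],[0,[-0.95,0.12,0],[0,0,0]],[0,[-0.95,0.12,0],[0,0,0]],[0,[-0.95,0.12,0],[0,0,0]],[0,[-0.95,0.12,0],[0,0,0]],[0,[-0.95,0.12,0],[0,0,0]],[0,[-0.95,0.12,0],[0,0,0]],[0,[-0.95,0.12,0],[0,0,0]],[0,[0,0,0],[0,0,0]]]'
python3 -m handwheel '[[0,[0,0,0],[0,0,0]],[0,[0,0,0],[0,0,0]]]'
python3 - <<'E'
from h import *
p=cam("wrist")
face(p,(646,-160),90,28,5)
face(p,(464.7,-84.5),80,16);face(p,(441,-205),80,16)
plan(562.2,40.9,150,90)
E
```

```text
clock: 17.47
tool_pos: [645.6, -195.9, 285.4]
orientation: [-3.137, 0.007, 1.557]
force: [-1.3, -2.2, 0.0]
grip_width: 1.0
grip_force: 0.0
clock: 17.63
tool_pos: [647.6, -183.5, 285.8]
orientation: [-3.138, -0.001, 1.569]
force: [0.4, 0.7, 0.5]
grip_width: 0.998
grip_force: 0.0
c 641.4 -164.1 size 78.2 48.4 yaw 84.7 z 27.5 n 2768 mean 641.4 -163.1 px [np.int64(246), np.int64(120), np.int64(291), np.int64(189)]
c 464.8 -84.4 size 120.4 49.6 yaw -10.9 z 15.4 n 4797 mean 464.5 -83.9 px [np.int64(60), np.int64(52), np.int64(167), np.int64(115)]
c 441.3 -205.1 size 119.5 50.0 yaw 4.3 z 15.5 n 3781 mean 441.4 -204.7 px [np.int64(56), np.int64(165), np.int64(157), np.int64(210)]
at [ 648.  -182.2  286.2] yaw 90.00 turn -0.00 shift 5.577 -2.145 3.404
```

```bash
python3 -m handwheel '[[0,[0.8,-0.31,0.2],[0,0,0]],[0,[0.8,-0.31,0.2],[0,0,0]],[0,[0.8,-0.31,0.2],[0,0,0]],[0,[0.8,-0.31,0.2],[0,0,0]],[0,[0.8,-0.31,0.2],[0,0,0]],[0,[0.8,-0.31,0.2],[0,0,0]],[0,[0.78,-0.31,0.2],[0,0,0]],[0,[0,0,0.8],[0,0,0]],[0,[0,0,0.8],[0,0,0]],[0,[0,0,0.8],[0,0,0]],[0,[0,0,0.8],[0,0,0]],[0,[0,0,0.8],[0,0,0]]]'
python3 -m handwheel '[[0,[0,0,0.8],[0,0,0]],[0,[0,0,0.4],[0,0,0]],[0,[0,0,0.25],[0,0,0]],[0,[0,0,0.13],[0,0,0]],[0,[0,0,0],[0,0,0]],[0,[0,0,0],[0,0,0]]]'
python3 -m handwheel '[[1,[0,0,0],[0,0,0]],[1,[0,0,0],[0,0,0]],[1,[0,0,0],[0,0,0]],[1,[0,0,0],[0,0,0]],[1,[0,0,0],[0,0,0]],[1,[0,0,0],[0,0,0]],[1,[0,0,0],[0,0,0]],[1,[0,0,0],[0,0,0]]]'
python3 -c "
from h import *
plan(641.4,-164.1,90,84.7)"
```

```text
clock: 18.68
tool_pos: [561.1, 42.0, 70.6]
orientation: [3.141, -0.001, 1.573]
force: [1.0, 0.9, -0.1]
grip_width: 1.001
grip_force: 0.0
clock: 19.18
tool_pos: [562.6, 40.0, 9.6]
orientation: [3.14, -0.0, 1.57]
force: [-0.4, -0.7, 0.4]
grip_width: 1.002
grip_force: 0.0
clock: 19.85
tool_pos: [561.7, 39.3, 8.8]
orientation: [-3.141, -0.0, 1.569]
force: [-1.4, -0.7, 0.5]
grip_width: 0.541
grip_force: 30.0
at [561.7  39.3   8.8] yaw 89.91 turn 5.21 shift -4.878 2.452 -2.030
```

```bash
python3 -m handwheel '[[1,[0,0,-0.6],[0,0,0]],[1,[0,0,-0.7],[0,0,2.6]],[1,[0,0,-0.7],[0,0,2.6]],[1,[-0.82,0.41,0],[0,0,0]],[1,[-0.82,0.41,0],[0,0,0]],[1,[-0.82,0.41,0],[0,0,0]],[1,[-0.82,0.41,0],[0,0,0]],[1,[-0.82,0.41,0],[0,0,0]],[1,[-0.82,0.41,0],[0,0,0]],[1,[0,0,0.3],[0,0,0]],[1,[0,0,0.3],[0,0,0]],[1,[0,0,0.3],[0,0,0]]]'
python3 -m handwheel '[[1,[0,0,0],[0,0,0]],[1,[0,0,0],[0,0,0]],[1,[0,0,0],[0,0,0]]]'
python3 -c "
from h import *
plan(641.2,-165.8,37,84.7)"
```

```text
clock: 20.85
tool_pos: [640.9, -165.4, 51.1]
orientation: [-3.14, -0.001, 1.478]
force: [0.1, 1.2, -2.6]
grip_width: 0.538
grip_force: 30.0
clock: 21.1
tool_pos: [641.7, -163.9, 52.5]
orientation: [-3.141, -0.001, 1.481]
force: [-0.3, -0.6, -2.8]
grip_width: 0.538
grip_force: 30.0
at [ 641.7 -163.9   52.5] yaw 84.84 turn 0.14 shift -0.048 -0.008 0.389
```

```bash
python3 -m handwheel '[[1,[-0.04,0,0.15],[0,0,0]],[1,[0,0,0.12],[0,0,0]],[1,[0,0,0.07],[0,0,0]],[1,[0,0,0.05],[0,0,0]],[1,[0,0,0],[0,0,0]],[1,[0,0,0],[0,0,0]]]'
python3 -m handwheel '[[0.3,[0,0,0],[0,0,0]],[0,[0,0,0],[0,0,0]],[0,[0,0,0],[0,0,0]],[0,[0,0,0],[0,0,0]],[0,[0,0,-0.4],[0,0,0]],[0,[0,0,-0.8],[0,0,0]],[0,[0,0,-0.8],[0,0,0]],[0,[0,0,-0.8],[0,0,0]],[0,[-0.6,0,-0.8],[0,0,0]],[0,[0,0,-0.8],[0,0,0]],[0,[0,0,-0.8],[0,0,0]],[0,[0,0,-0.8],[0,0,0]]]'
python3 -m handwheel '[[0,[0,0,0],[0,0,0]],[0,[0,0,0],[0,0,0]],[0,[0,0,0],[0,0,0]]]'
python3 - <<'E'
from h import *
p=cam("wrist");cv2.imwrite("pics/w6.png",p["color"][:,:,::-1])
face(p,(641,-164),90,43.5,5);face(p,(641,-164),90,28,5)
face(p,(464.7,-84.5),80,16);b=face(p,(441,-205),80,16)
plan(b[0],b[1],150,b[4]+180);plan(b[0],b[1],150,b[4])
print(sense()["qpos"].round(2))
E
```

```text
clock: 21.6
tool_pos: [641.6, -167.4, 37.1]
orientation: [3.141, -0.0, 1.478]
force: [-0.0, -0.2, -1.3]
grip_width: 0.539
grip_force: 30.0
clock: 22.6
tool_pos: [639.0, -192.0, 279.0]
orientation: [3.141, 0.0, 1.477]
force: [0.9, -0.4, 0.7]
grip_width: 0.998
grip_force: 0.0
clock: 22.85
tool_pos: [639.0, -191.1, 276.8]
orientation: [-3.141, -0.0, 1.479]
force: [-0.8, 0.2, 0.0]
grip_width: 1.002
grip_force: 0.0
c 642.4 -165.0 size 78.5 48.9 yaw 84.8 z 43.4 n 3228 mean 642.4 -164.2 px [np.int64(251), np.int64(115), np.int64(296), np.int64(187)]
c 622.5 -124.2 size 1.1 0.0 yaw -5.3 z 26.1 n 2 mean 622.5 -124.2 px [np.int64(252), np.int64(115), np.int64(253), np.int64(115)]
c 464.7 -84.5 size 120.3 49.6 yaw -10.7 z 15.3 n 4975 mean 464.8 -84.0 px [np.int64(54), np.int64(64), np.int64(163), np.int64(119)]
c 433.5 -167.6 size 119.5 49.4 yaw 4.5 z 15.4 n 4027 mean 434.6 -167.3 px [np.int64(49), np.int64(139), np.int64(152), np.int64(194)]
at [ 638.5 -190.9  275.7] yaw 84.71 turn -99.78 shift 5.066 0.982 3.143
at [ 638.5 -190.9  275.7] yaw 84.71 turn 80.22 shift -5.066 -0.982 3.143
[ 0.11  0.46  0.19  1.46 -0.09  1.23  0.23]
```

The long plate that lay at (441,-205) has been knocked to (433,-168), so I'll pick it up from there.

```bash
python3 -m handwheel '[[0.25,[0,0,0.1],[0,0,6.68]],[0.25,[0,0,0.1],[0,0,6.68]],[0.25,[0,0,0.1],[0,0,6.68]],[0.25,[0,0,0.1],[0,0,6.68]],[0.25,[0,0,0.1],[0,0,6.68]],[0.25,[0,0,0.1],[0,0,6.68]],[0.25,[0,0,0.1],[0,0,6.68]],[0.25,[0,0,0.1],[0,0,6.68]],[0.25,[0,0,0.1],[0,0,6.68]],[0.25,[0,0,0.1],[0,0,6.68]],[0.25,[0,0,0.1],[0,0,6.68]],[0.25,[0,0,0.1],[0,0,6.68]]]'
python3 -m handwheel '[[0.25,[-0.84,-0.16,0.3],[0,0,0]],[0.25,[-0.84,-0.16,0.3],[0,0,0]],[0.25,[-0.84,-0.16,0.3],[0,0,0]],[0.25,[-0.84,-0.16,0.3],[0,0,0]],[0.25,[-0.84,-0.16,0.3],[0,0,0]],[0.25,[-0.84,-0.16,0.3],[0,0,0]],[0.25,[0,0,0],[0,0,0]],[0.25,[0,0,0],[0,0,0]],[0.25,[0,0,0],[0,0,0]]]'
python3 - <<'E'
from h import *
p=cam("wrist");cv2.imwrite("pics/w7.png",p["color"][:,:,::-1])
b=face(p,(433.5,-167.6),80,16)
plan(433.5,-167.6,5,b[4])
print(sense()["qpos"].round(2))
E
```

```text
clock: 23.9
tool_pos: [638.2, -190.8, 226.6]
orientation: [-3.141, 0.004, 0.074]
force: [0.1, 0.2, 0.7]
grip_width: 0.751
grip_force: 0.0
clock: 24.65
tool_pos: [435.5, -168.8, 156.7]
orientation: [3.142, 0.0, 0.08]
force: [1.0, 0.0, 0.1]
grip_width: 0.749
grip_force: 0.0
c 433.0 -167.7 size 116.7 49.6 yaw 4.5 z 15.4 n 7400 mean 436.1 -167.7 px [np.int64(241), np.int64(132), np.int64(300), np.int64(262)]
at [ 436.5 -169.1  157.1] yaw 4.58 turn 0.07 shift -0.071 -0.043 3.803
[-0.13  0.26  0.51  2.09 -0.17  0.83 -1.01]
```

```bash
python3 -m handwheel '[[0.25,[-0.06,-0.04,0.6],[0,0,0]],[0.25,[0,0,0.7],[0,0,0]],[0.25,[0,0,0.7],[0,0,0]],[0.25,[0,0,0.7],[0,0,0]],[0.25,[0,0,0.5],[0,0,0]],[0.25,[0,0,0.3],[0,0,0]],[0.25,[0,0,0.15],[0,0,0]],[0.25,[0,0,0.1],[0,0,0]],[0.25,[0,0,0],[0,0,0]],[0.25,[0,0,0],[0,0,0]]]'
python3 -m handwheel '[[1,[0,0,0],[0,0,0]],[1,[0,0,0],[0,0,0]],[1,[0,0,0],[0,0,0]],[1,[0,0,0],[0,0,0]],[1,[0,0,0],[0,0,0]],[1,[0,0,0],[0,0,0]]]'
python3 -c "
from h import *
plan(611,183,140,81.1)"
```

```text
clock: 25.53
tool_pos: [433.8, -167.9, 7.6]
orientation: [3.141, -0.001, 0.079]
force: [0.3, 0.3, 1.1]
grip_width: 0.751
grip_force: 0.0
clock: 26.03
tool_pos: [433.4, -167.4, 7.7]
orientation: [-3.141, -0.001, 0.08]
force: [-0.7, 0.7, 6.6]
grip_width: 0.541
grip_force: 30.0
at [ 433.4 -167.4    7.7] yaw 4.57 turn -76.53 shift 9.341 3.031 -3.307
```

```bash
python3 -m handwheel '[[1,[0,0,-0.6],[0,0,0]],[1,[0,0,-0.7],[0,0,0]]]'
python3 -m handwheel '[[1,[0,0,-0.2],[0,0,-6.38]],[1,[0,0,-0.2],[0,0,-6.38]],[1,[0,0,-0.2],[0,0,-6.38]],[1,[0,0,-0.2],[0,0,-6.38]],[1,[0,0,-0.2],[0,0,-6.38]],[1,[0,0,-0.2],[0,0,-6.38]],[1,[0,0,-0.2],[0,0,-6.38]],[1,[0,0,-0.2],[0,0,-6.38]],[1,[0,0,-0.1],[0,0,-6.38]],[1,[0,0,-0.1],[0,0,-6.38]],[1,[0,0,-0.1],[0,0,-6.38]],[1,[0,0,-0.1],[0,0,-6.38]]]'
python3 -m handwheel '[[1,[0.93,0.3,0],[0,0,0]],[1,[0.93,0.3,0],[0,0,0]],[1,[0.93,0.3,0],[0,0,0]],[1,[0.93,0.3,0],[0,0,0]],[1,[0.93,0.3,0],[0,0,0]],[1,[0.93,0.3,0],[0,0,0]],[1,[0.93,0.3,0],[0,0,0]],[1,[0.93,0.3,0],[0,0,0]],[1,[0.93,0.3,0],[0,0,0]],[1,[0.93,0.3,0],[0,0,0]],[1,[0,0,0],[0,0,0]],[1,[0,0,0],[0,0,0]]]'
python3 -c "
from h import *
plan(611,183,52.1,81.1)"
```

```text
clock: 26.2
tool_pos: [430.3, -166.9, 57.9]
orientation: [-3.14, 0.006, 0.079]
force: [1.4, -0.3, -3.5]
grip_width: 0.539
grip_force: 30.0
clock: 27.2
tool_pos: [432.0, -167.4, 138.8]
orientation: [-3.14, -0.0, 1.421]
force: [0.2, 0.7, -3.2]
grip_width: 0.537
grip_force: 30.0
clock: 28.2
tool_pos: [608.1, 185.3, 137.8]
orientation: [-3.14, -0.001, 1.421]
force: [-0.7, -1.2, -4.4]
grip_width: 0.539
grip_force: 30.0
at [608.1 185.3 137.8] yaw 81.43 turn 0.33 shift -0.045 0.081 2.141
```

```bash
python3 -m handwheel '[[1,[-0.05,0.07,0.5],[0,0,0.3]],[1,[0,0,0.6],[0,0,0]],[1,[0,0,0.4],[0,0,0]],[1,[0,0,0.2],[0,0,0]],[1,[0,0,0],[0,0,0]],[1,[0,0,0],[0,0,0]],[1,[0,0,0],[0,0,0]]]'
python3 -c "
from h import *
plan(611,183,52.1,81.1)"
```

```text
clock: 28.78
tool_pos: [612.2, 178.8, 72.3]
orientation: [3.14, -0.001, 1.41]
force: [0.6, -0.1, -3.0]
grip_width: 0.539
grip_force: 30.0
at [612.2 178.8  72.3] yaw 80.78 turn -0.32 shift 0.100 -0.046 0.504
```

```bash
for i in 1 2 3; do python3 -m handwheel '[[1,[0,0,0],[0,0,0]],[1,[0,0,0],[0,0,0]]]' | grep tool; done
python3 -c "
from h import *
plan(611,183,52.1,81.1)"
```

```text
tool_pos: [612.3, 179.3, 72.5]
tool_pos: [611.7, 179.2, 71.7]
tool_pos: [611.4, 179.1, 71.3]
at [611.4 179.1  71.3] yaw 80.82 turn -0.28 shift 0.095 -0.024 0.479
```

```bash
python3 -m handwheel '[[1,[0.1,-0.02,0.1],[0,0,-0.3]],[1,[0,0,0.15],[0,0,0]],[1,[0,0,0.1],[0,0,0]],[1,[0,0,0.06],[0,0,0]],[1,[0,0,0.05],[0,0,0]],[1,[0,0,0.02],[0,0,0]],[1,[0,0,0],[0,0,0]],[1,[0,0,0],[0,0,0]]]'
python3 -m handwheel '[[0.3,[0,0,0],[0,0,0]],[0,[0,0,0],[0,0,0]],[0,[0,0,0],[0,0,0]],[0,[0,0,0],[0,0,0]],[0,[0,0,-0.4],[0,0,0]],[0,[0,0,-0.8],[0,0,0]],[0,[0,0,-0.8],[0,0,0]],[0,[0,0,-0.8],[0,0,0]],[0,[-0.6,0,-0.8],[0,0,0]],[0,[0,0,-0.8],[0,0,0]],[0,[0,0,-0.8],[0,0,0]],[0,[0,0,-0.6],[0,0,0]]]'
python3 -m handwheel '[[0,[0,0,0],[0,0,0]],[0,[0,0,0],[0,0,0]],[0,[0,0,0],[0,0,0]]]'
python3 - <<'E'
from h import *
p=cam("wrist");cv2.imwrite("pics/w8.png",p["color"][:,:,::-1])
face(p,(611,183),90,59.5,5);face(p,(611,183),90,44,5)
face(p,(461,349),80,16);b=(464.7,-84.5,0,0,-10.8)
plan(b[0],b[1],150,b[4])
E
```

```text
clock: 29.95
tool_pos: [611.5, 183.1, 51.9]
orientation: [3.141, -0.0, 1.415]
force: [0.1, 0.2, -2.2]
grip_width: 0.54
grip_force: 30.0
clock: 30.95
tool_pos: [608.4, 159.0, 287.6]
orientation: [3.138, -0.002, 1.415]
force: [-0.4, 0.7, 0.1]
grip_width: 1.002
grip_force: 0.0
clock: 31.2
tool_pos: [607.1, 159.3, 283.5]
orientation: [-3.141, 0.0, 1.416]
force: [0.0, -0.6, 0.1]
grip_width: 1.003
grip_force: 0.0
c 611.8 179.4 size 118.0 49.7 yaw 81.1 z 59.5 n 5120 mean 612.1 181.8 px [np.int64(251), np.int64(101), np.int64(298), np.int64(211)]
c 610.8 235.8 size 58.7 27.6 yaw 24.7 z 43.0 n 164 mean 614.3 237.7 px [np.int64(250), np.int64(98), np.int64(295), np.int64(131)]
c 461.5 349.4 size 80.0 50.6 yaw 16.7 z 15.3 n 3222 mean 458.6 345.9 BORDER px [np.int64(70), np.int64(0), np.int64(155), np.int64(57)]
at [606.7 159.2 282.6] yaw 81.12 turn 91.92 shift -2.344 6.650 3.315
```

```bash
python3 -m handwheel '[[0,[0.53,0.03,0.8],[0,0,0]],[0,[0,0,0.8],[0,0,0]],[0,[0,0,0.8],[0,0,0]],[0,[0,0,0.8],[0,0,0]],[0,[0,0,0.8],[0,0,0]],[0,[0,0,0.8],[0,0,0]],[0,[0,0,0.5],[0,0,0]],[0,[0,0,0.3],[0,0,0]],[0,[0,0,0.15],[0,0,0]],[0,[0,0,0],[0,0,0]],[0,[0,0,0],[0,0,0]],[0,[0,0,0],[0,0,0]]]'
python3 -m handwheel '[[1,[0,0,0],[0,0,0]],[1,[0,0,0],[0,0,0]],[1,[0,0,0],[0,0,0]],[1,[0,0,0],[0,0,0]],[1,[0,0,0],[0,0,0]],[1,[0,0,0],[0,0,0]],[1,[0,0,0],[0,0,0]],[1,[0,0,0],[0,0,0]]]'
python3 -m handwheel '[[1,[0,0,-0.1],[0,0,0]],[1,[0,0,-0.1],[0,0,0]],[1,[0,0,0],[0,0,0]],[1,[0.09,0,0],[0,0,0]],[1,[0,0,0],[0,0,0]],[1,[0,0,0],[0,0,0]],[1,[0,0,0.08],[0,0,0]],[1,[0,0,0.07],[0,0,0]],[1,[0,0,0.03],[0,0,0]],[1,[0,0,0],[0,0,0]],[1,[0,0,0],[0,0,0]]]'
python3 -m handwheel '[[0.3,[0,0,0],[0,0,0]],[0,[0,0,0],[0,0,0]],[0,[0,0,0],[0,0,0]],[0,[0,0,0],[0,0,0]],[0,[0,0,-0.4],[0,0,0]],[0,[0,0,-0.8],[0,0,0]],[0,[0,0,-0.8],[0,0,0]],[0,[0,0,-0.8],[0,0,0]],[0,[-0.6,0,-0.8],[0,0,0]],[0,[0,0,-0.8],[0,0,0]],[0,[0,0,-0.8],[0,0,0]],[0,[0,0,-0.6],[0,0,0]]]'
python3 -m handwheel '[[0,[0,0,0],[0,0,0]],[0,[0,0,0],[0,0,0]],[0,[0,0,0],[0,0,0]],[0,[0,0,0],[0,0,0]]]'
python3 - <<'E'
from h import *
p=cam("wrist");cv2.imwrite("pics/w8.png",p["color"][:,:,::-1])
face(p,(611,183),90,59.5,5);face(p,(611,183),90,44,5)
b=(464.7,-84.5,0,0,-10.8)
plan(b[0],b[1],150,b[4])
E
```

```text
clock: 32.25
tool_pos: [613.2, 180.6, 55.5]
orientation: [3.139, -0.001, 1.416]
force: [-0.5, 1.0, -0.3]
grip_width: 0.999
grip_force: 0.0
clock: 32.92
tool_pos: [611.7, 180.2, 53.9]
orientation: [-3.141, 0.0, 1.416]
force: [-1.8, -0.8, 1.2]
grip_width: 0.543
grip_force: 30.0
clock: 33.83
tool_pos: [612.4, 183.6, 54.5]
orientation: [-3.141, 0.0, 1.415]
force: [-0.1, -0.1, -3.0]
grip_width: 0.539
grip_force: 30.0
clock: 34.83
tool_pos: [609.7, 159.6, 290.5]
orientation: [3.138, -0.002, 1.415]
force: [1.4, 0.4, 0.3]
grip_width: 1.006
grip_force: 0.0
clock: 35.17
tool_pos: [607.9, 159.9, 285.2]
orientation: [-3.139, 0.001, 1.416]
force: [0.0, -0.5, -0.7]
grip_width: 1.003
grip_force: 0.0
c 613.1 182.7 size 118.0 49.7 yaw 81.1 z 59.5 n 5122 mean 613.5 185.2 px [np.int64(251), np.int64(98), np.int64(298), np.int64(208)]
c 586.8 186.0 size 116.1 1.5 yaw 80.7 z 43.1 n 140 mean 585.9 180.9 px [np.int64(250), np.int64(100), np.int64(252), np.int64(204)]
at [607.8 159.8 285. ] yaw 81.12 turn 91.92 shift -2.371 6.670 3.375
```

View pics/w8.png

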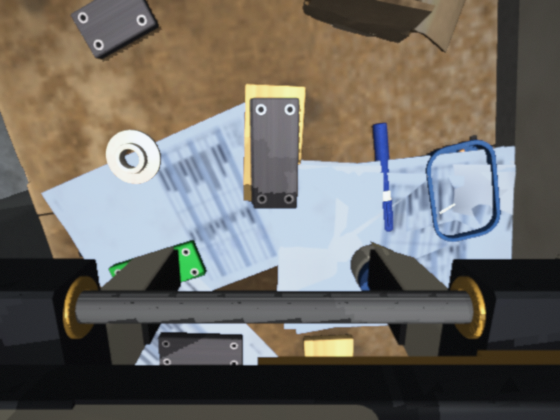

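Picture w8 shows the long pile square, with three plates at (273,150).

```bash
python3 -m handwheel '[[0.25,[0,0,0],[0,0,7.07]],[0.25,[0,0,0],[0,0,7.07]],[0.25,[0,0,0],[0,0,7.07]],[0.25,[0,0,0],[0,0,7.07]],[0.25,[0,0,0],[0,0,7.07]],[0.25,[0,0,0],[0,0,7.07]],[0.25,[0,0,0],[0,0,7.07]],[0.25,[0,0,0],[0,0,7.07]],[0.25,[0,0,0],[0,0,7.07]],[0.25,[0,0,0],[0,0,7.07]],[0.25,[0,0,0],[0,0,7.07]],[0.25,[0,0,0],[0,0,7.07]]]'
python3 -m handwheel '[[0.25,[0,0,0],[0,0,7.07]],[0.25,[-0.38,0.83,0.15],[0,0,0]],[0.25,[-0.38,0.83,0.15],[0,0,0]],[0.25,[-0.38,0.83,0.15],[0,0,0]],[0.25,[-0.38,0.83,0.15],[0,0,0]],[0.25,[-0.38,0.83,0.15],[0,0,0]],[0.25,[-0.38,0.83,0.15],[0,0,0]],[0.25,[-0.38,0.83,0.15],[0,0,0]],[0.25,[-0.38,0.83,0.15],[0,0,0]],[0.25,[0,0,0],[0,0,0]],[0.25,[0,0,0],[0,0,0]],[0.25,[0,0,0],[0,0,0]]]'
python3 -m handwheel '[[0.25,[0,0,0],[0,0,0]],[0.25,[0,0,0],[0,0,0]]]'
python3 - <<'E'
from h import *
p=cam("wrist")
b=face(p,(464.7,-84.5),80,16)
plan(b[0],b[1],6,b[4])
print(sense()["qpos"].round(2))
E
```

```text
clock: 36.22
tool_pos: [608.1, 159.9, 285.2]
orientation: [3.14, 0.002, -0.071]
force: [-0.4, -0.1, -0.6]
grip_width: 0.746
grip_force: 0.0
clock: 37.22
tool_pos: [439.7, -77.6, 238.4]
orientation: [-3.141, 0.0, -0.189]
force: [0.4, 0.1, -0.4]
grip_width: 0.752
grip_force: 0.0
clock: 37.38
tool_pos: [440.3, -76.9, 238.6]
orientation: [3.141, 0.0, -0.186]
force: [0.6, -0.8, 0.1]
grip_width: 0.75
grip_force: 0.0
c 464.1 -83.9 size 118.5 49.6 yaw -10.8 z 15.4 n 5136 mean 466.3 -84.6 px [np.int64(252), np.int64(99), np.int64(299), np.int64(210)]
at [440.2 -77.1 238.6] yaw -10.67 turn 0.08 shift 0.618 0.057 5.815
[-0.36  0.09  0.5   2.05 -0.05  1.02 -1.59]
```

```bash
python3 -m handwheel '[[0.25,[0.63,0.06,0.6],[0,0,0]],[0.25,[0,0,0.8],[0,0,0]],[0.25,[0,0,0.8],[0,0,0]],[0.25,[0,0,0.8],[0,0,0]],[0.25,[0,0,0.8],[0,0,0]],[0.25,[0,0,0.8],[0,0,0]],[0.25,[0,0,0.6],[0,0,0]],[0.25,[0,0,0.3],[0,0,0]],[0.25,[0,0,0.2],[0,0,0]],[0.25,[0,0,0.1],[0,0,0]],[0.25,[0,0,0],[0,0,0]],[0.25,[0,0,0],[0,0,0]]]'
python3 -m handwheel '[[1,[0,0,0],[0,0,0]],[1,[0,0,0],[0,0,0]],[1,[0,0,0],[0,0,0]],[1,[0,0,0],[0,0,0]],[1,[0,0,0],[0,0,0]],[1,[0,0,0],[0,0,0]]]'
python3 -c "
from h import *
plan(611,183,140,81.1)"
```

```text
clock: 38.43
tool_pos: [464.7, -85.1, 7.2]
orientation: [-3.141, -0.001, -0.188]
force: [-1.1, -0.0, -0.4]
grip_width: 0.751
grip_force: 0.0
clock: 38.93
tool_pos: [464.6, -84.8, 7.5]
orientation: [-3.141, -0.001, -0.188]
force: [0.2, 1.8, 7.1]
grip_width: 0.542
grip_force: 30.0
at [464.6 -84.8   7.5] yaw -10.79 turn -91.89 shift 7.181 2.579 -3.314
```

```bash
python3 -m handwheel '[[1,[0,0,-0.6],[0,0,0]],[1,[0,0,-0.7],[0,0,0]],[1,[0,0,-0.2],[0,0,-7.07]],[1,[0,0,-0.2],[0,0,-7.07]],[1,[0,0,-0.2],[0,0,-7.07]],[1,[0,0,-0.2],[0,0,-7.07]],[1,[0,0,-0.2],[0,0,-7.07]],[1,[0,0,-0.2],[0,0,-7.07]],[1,[0,0,-0.2],[0,0,-7.07]],[1,[0,0,-0.2],[0,0,-7.07]],[1,[0,0,-0.2],[0,0,-7.07]],[1,[0,0,-0.2],[0,0,-7.07]]]'
python3 -m handwheel '[[1,[0,0,0],[0,0,-7.07]],[1,[0,0,0],[0,0,-7.07]],[1,[0,0,0],[0,0,-7.07]],[1,[0.9,0.32,0],[0,0,0]],[1,[0.9,0.32,0],[0,0,0]],[1,[0.9,0.32,0],[0,0,0]],[1,[0.9,0.32,0],[0,0,0]],[1,[0.9,0.32,0],[0,0,0]],[1,[0.9,0.32,0],[0,0,0]],[1,[0.9,0.32,0],[0,0,0]],[1,[0.9,0.32,0],[0,0,0]],[1,[0,0,0],[0,0,0]]]'
python3 -m handwheel '[[1,[0,0,0.6],[0,0,0]],[1,[0,0,0.4],[0,0,0]],[1,[0,0,0.2],[0,0,0]],[1,[0,0,0],[0,0,0]],[1,[0,0,0],[0,0,0]],[1,[0,0,0],[0,0,0]],[1,[0,0,0],[0,0,0]],[1,[0,0,0],[0,0,0]],[1,[0,0,0],[0,0,0]]]'
python3 -c "
from h import *
plan(610.5,183.7,67.9,81.1)"
```

```text
clock: 39.93
tool_pos: [463.0, -85.3, 138.7]
orientation: [-3.141, 0.001, 1.051]
force: [-0.7, 0.5, -2.7]
grip_width: 0.54
grip_force: 30.0
clock: 40.93
tool_pos: [610.9, 194.1, 138.2]
orientation: [3.14, -0.007, 1.425]
force: [-0.1, 2.8, -2.0]
grip_width: 0.54
grip_force: 30.0
clock: 41.68
tool_pos: [610.1, 183.7, 91.7]
orientation: [3.14, -0.001, 1.416]
force: [-0.7, -0.2, -2.2]
grip_width: 0.541
grip_force: 30.0
at [610.1 183.7  91.7] yaw 81.10 turn 0.00 shift 0.002 0.009 0.595
```

```bash
python3 -m handwheel '[[1,[0,0.01,0.2],[0,0,0]],[1,[0,0,0.15],[0,0,0]],[1,[0,0,0.1],[0,0,0]],[1,[0,0,0.08],[0,0,0]],[1,[0,0,0.05],[0,0,0]],[1,[0,0,0.02],[0,0,0]],[1,[0,0,0],[0,0,0]],[1,[0,0,0],[0,0,0]]]'
python3 -m handwheel '[[0.3,[0,0,0],[0,0,0]],[0,[0,0,0],[0,0,0]],[0,[0,0,0],[0,0,0]],[0,[0,0,0],[0,0,0]],[0,[0,0,-0.4],[0,0,0]],[0,[0,0,-0.8],[0,0,0]],[0,[0,0,-0.8],[0,0,0]],[0,[0,0,-0.8],[0,0,0]],[0,[-0.6,0,-0.8],[0,0,0]],[0,[0,0,-0.8],[0,0,0]],[0,[0,0,-0.6],[0,0,0]],[0,[0,0,-0.4],[0,0,0]]]'
python3 -m handwheel '[[0,[0,0,0],[0,0,0]],[0,[0,0,0],[0,0,0]],[0,[0,0,0],[0,0,0]],[0,[0,0,0],[0,0,0]]]'
python3 - <<'E'
from h import *
p=cam("wrist")
face(p,(611,183),90,75.5,5);face(p,(611,183),90,60,5)
plan(440,325,200,16.7)
E
```

```text
clock: 42.35
tool_pos: [609.2, 183.2, 67.5]
orientation: [-3.14, 0.001, 1.416]
force: [-4.2, -1.2, 6.4]
grip_width: 0.539
grip_force: 30.0
clock: 43.35
tool_pos: [607.6, 159.5, 286.4]
orientation: [3.137, -0.002, 1.415]
force: [0.5, -0.4, -0.8]
grip_width: 1.0
grip_force: 0.0
clock: 43.68
tool_pos: [605.3, 159.6, 280.7]
orientation: [-3.139, 0.001, 1.416]
force: [-0.6, -0.2, -0.0]
grip_width: 1.001
grip_force: 0.0
c 609.9 180.3 size 118.0 49.4 yaw 80.6 z 75.4 n 5567 mean 610.3 182.7 px [np.int64(250), np.int64(100), np.int64(299), np.int64(215)]
c 634.3 188.0 size 126.4 45.6 yaw -76.4 z 58.9 n 353 mean 630.9 204.6 px [np.int64(253), np.int64(97), np.int64(301), np.int64(208)]
at [605.3 159.6 280.7] yaw 81.12 turn 64.42 shift -2.770 -5.148 2.018
```

```bash
python3 -m handwheel '[[0,[0.55,0.03,0.8],[0,0,0]],[0,[0,0,0.8],[0,0,0]],[0,[0,0,0.8],[0,0,0]],[0,[0,0,0.8],[0,0,0]],[0,[0,0,0.8],[0,0,0]],[0,[0,0,0.6],[0,0,0]],[0,[0,0,0.4],[0,0,0]],[0,[0,0,0.2],[0,0,0]],[0,[0,0,0.1],[0,0,0]],[0,[0,0,0],[0,0,0]],[0,[0,0,0],[0,0,0]],[0,[0,0,0],[0,0,0]]]'
python3 -m handwheel '[[1,[0,0,0],[0,0,0]],[1,[0,0,0],[0,0,0]],[1,[0,0,0],[0,0,0]],[1,[0,0,0],[0,0,0]],[1,[0,0,0],[0,0,0]],[1,[0,0,0],[0,0,0]],[1,[0,0,0],[0,0,0]],[1,[0,0,0],[0,0,0]]]'
python3 -m handwheel '[[1,[0,0,-0.1],[0,0,0]],[1,[0,0,-0.1],[0,0,-0.4]],[1,[0,0,0],[0,0,0]],[1,[0.07,0.03,0],[0,0,0]],[1,[0,0,0],[0,0,0]],[1,[0,0,0],[0,0,0]],[1,[0,0,0.08],[0,0,0]],[1,[0,0,0.07],[0,0,0]],[1,[0,0,0.03],[0,0,0]],[1,[0,0,0],[0,0,0]],[1,[0,0,0],[0,0,0]]]'
python3 -m handwheel '[[0.3,[0,0,0],[0,0,0]],[0,[0,0,0],[0,0,0]],[0,[0,0,0],[0,0,0]],[0,[0,0,0],[0,0,0]],[0,[0,0,-0.4],[0,0,0]],[0,[0,0,-0.8],[0,0,0]],[0,[0,0,-0.8],[0,0,0]],[0,[0,0,-0.8],[0,0,0]],[0,[-0.6,0,-0.8],[0,0,0]],[0,[0,0,-0.8],[0,0,0]],[0,[0,0,-0.6],[0,0,0]],[0,[0,0,-0.4],[0,0,0]]]'
python3 -m handwheel '[[0,[0,0,0],[0,0,0]],[0,[0,0,0],[0,0,0]],[0,[0,0,0],[0,0,0]],[0,[0,0,0],[0,0,0]]]'
python3 - <<'E'
from h import *
p=cam("wrist")
face(p,(611,183),90,75.5,5)
plan(440,325,230,16.7)
E
```

```text
clock: 44.73
tool_pos: [611.9, 181.7, 72.1]
orientation: [3.139, -0.001, 1.416]
force: [-1.2, 0.2, 0.5]
grip_width: 1.003
grip_force: 0.0
clock: 45.4
tool_pos: [610.3, 181.4, 70.7]
orientation: [-3.141, 0.0, 1.416]
force: [-2.4, 0.1, 1.0]
grip_width: 0.539
grip_force: 30.0
clock: 46.32
tool_pos: [612.2, 183.8, 71.2]
orientation: [-3.141, 0.0, 1.423]
force: [-0.2, -0.3, -3.0]
grip_width: 0.535
grip_force: 30.0
clock: 47.32
tool_pos: [610.2, 159.8, 291.7]
orientation: [3.137, -0.002, 1.422]
force: [0.8, 0.0, -0.9]
grip_width: 1.001
grip_force: 0.0
clock: 47.65
tool_pos: [607.9, 160.0, 285.6]
orientation: [-3.139, 0.001, 1.423]
force: [-0.7, -0.1, -0.2]
grip_width: 1.002
grip_force: 0.0
c 613.0 182.6 size 117.7 49.6 yaw 81.5 z 75.4 n 5507 mean 613.4 185.0 px [np.int64(251), np.int64(98), np.int64(299), np.int64(212)]
at [607.9 160.  285.6] yaw 81.52 turn 64.82 shift -2.836 -5.158 1.390
```

```bash
python3 -m handwheel '[[0,[0,0,0],[0,0,6.48]],[0,[0,0,0],[0,0,6.48]],[0,[0,0,0],[0,0,6.48]],[0,[0,0,0],[0,0,6.48]],[0,[0,0,0],[0,0,6.48]],[0,[0,0,0],[0,0,6.48]],[0,[0,0,0],[0,0,6.48]],[0,[0,0,0],[0,0,6.48]],[0,[0,0,0],[0,0,6.48]],[0,[0,0,0],[0,0,6.48]]]'
python3 -m handwheel '[[0,[-0.4,-0.74,0.2],[0,0,0]],[0,[-0.4,-0.74,0.2],[0,0,0]],[0,[-0.4,-0.74,0.2],[0,0,0]],[0,[-0.4,-0.74,0.2],[0,0,0]],[0,[-0.4,-0.74,0.2],[0,0,0]],[0,[-0.4,-0.74,0.2],[0,0,0]],[0,[-0.4,-0.74,0.2],[0,0,0]],[0,[0,0,0],[0,0,0]],[0,[0,0,0],[0,0,0]],[0,[0,0,0],[0,0,0]],[0,[0,0,0],[0,0,0]],[0,[0,0,0],[0,0,0]]]'
python3 - <<'E'
from h import *
p=cam("wrist");cv2.imwrite("pics/w9.png",p["color"][:,:,::-1])
b=face(p,(461,349),80,16)
plan(b[0],b[1],6,b[4])
print(sense()["qpos"].round(2))
E
```

```text
clock: 48.53
tool_pos: [608.3, 160.1, 286.0]
orientation: [3.141, 0.002, 0.286]
force: [-0.5, -0.5, 0.1]
grip_width: 1.001
grip_force: 0.0
clock: 49.53
tool_pos: [443.3, 325.1, 231.5]
orientation: [3.141, -0.0, 0.289]
force: [-0.5, 0.0, -0.7]
grip_width: 0.999
grip_force: 0.0
c 460.9 351.1 size 78.8 49.6 yaw 16.6 z 15.4 n 3579 mean 462.0 351.0 px [np.int64(229), np.int64(119), np.int64(277), np.int64(194)]
at [443.2 325.2 231.6] yaw 16.56 turn -0.08 shift 0.611 -0.493 5.639
[-0.81  0.28  0.15  1.82 -0.05  1.04 -1.92]
```

View pics/w9.png

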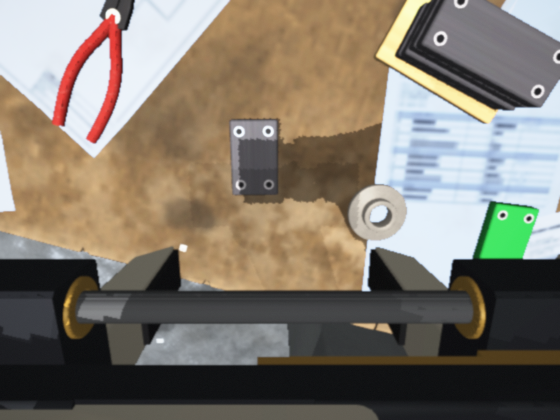

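The view shows the short plate at (254,157) with free bench around it, the disc at (377,213), and the long pile at top right.

```bash
python3 -m handwheel '[[0,[0.61,-0.49,0.5],[0,0,0]],[0,[0,0,0.8],[0,0,0]],[0,[0,0,0.8],[0,0,0]],[0,[0,0,0.8],[0,0,0]],[0,[0,0,0.8],[0,0,0]],[0,[0,0,0.8],[0,0,0]],[0,[0,0,0.6],[0,0,0]],[0,[0,0,0.3],[0,0,0]],[0,[0,0,0.15],[0,0,0]],[0,[0,0,0.07],[0,0,0]],[0,[0,0,0],[0,0,0]],[0,[0,0,0],[0,0,0]]]'
python3 -m handwheel '[[1,[0,0,0],[0,0,0]],[1,[0,0,0],[0,0,0]],[1,[0,0,0],[0,0,0]],[1,[0,0,0],[0,0,0]],[1,[0,0,0],[0,0,0]],[1,[0,0,0],[0,0,0]],[1,[0,0,0],[0,0,0]],[1,[0,0,0],[0,0,0]]]'
python3 -c "
from h import *
plan(641.6,-164.5,180,84.7)"
```

```text
clock: 50.58
tool_pos: [461.0, 352.9, 8.2]
orientation: [-3.141, -0.002, 0.291]
force: [0.1, -0.3, 0.6]
grip_width: 1.002
grip_force: 0.0
clock: 51.25
tool_pos: [459.7, 352.2, 6.7]
orientation: [3.142, 0.0, 0.292]
force: [0.0, 0.5, 1.1]
grip_width: 0.54
grip_force: 30.0
at [459.7 352.2   6.7] yaw 16.71 turn -67.99 shift -12.441 5.720 -4.332
```

```bash
python3 -m handwheel '[[1,[0,0,-0.7],[0,0,0]],[1,[0,0,-0.7],[0,0,0]],[1,[0,0,-0.3],[0,0,-6.8]],[1,[0,0,-0.3],[0,0,-6.8]],[1,[0,0,-0.3],[0,0,-6.8]],[1,[0,0,-0.3],[0,0,-6.8]],[1,[0,0,-0.3],[0,0,-6.8]],[1,[0,0,-0.3],[0,0,-6.8]],[1,[0,0,-0.3],[0,0,-6.8]],[1,[0,0,-0.3],[0,0,-6.8]],[1,[0,0,-0.3],[0,0,-6.8]],[1,[0,0,-0.3],[0,0,-6.8]]]'
python3 -m handwheel '[[1,[-0.83,0.38,0],[0,0,0]],[1,[-0.83,0.38,0],[0,0,0]],[1,[-0.83,0.38,0],[0,0,0]],[1,[-0.83,0.38,0],[0,0,0]],[1,[-0.83,0.38,0],[0,0,0]],[1,[-0.83,0.38,0],[0,0,0]],[1,[-0.83,0.38,0],[0,0,0]],[1,[-0.83,0.38,0],[0,0,0]],[1,[-0.83,0.38,0],[0,0,0]],[1,[-0.83,0.38,0],[0,0,0]],[1,[-0.83,0.38,0],[0,0,0]],[1,[-0.83,0.38,0],[0,0,0]]]'
python3 -m handwheel '[[1,[-0.83,0.38,0],[0,0,0]],[1,[-0.83,0.38,0],[0,0,0]],[1,[-0.83,0.38,0],[0,0,0]],[1,[0,0,0.7],[0,0,0]],[1,[0,0,0.7],[0,0,0]],[1,[0,0,0.6],[0,0,0]],[1,[0,0,0.4],[0,0,0]],[1,[0,0,0],[0,0,0]],[1,[0,0,0],[0,0,0]],[1,[0,0,0],[0,0,0]],[1,[0,0,0],[0,0,0]],[1,[0,0,0],[0,0,0]]]'
python3 -c "
from h import *
plan(641.4,-163.4,51.1,84.7)"
```

```text
clock: 52.25
tool_pos: [459.4, 351.7, 182.7]
orientation: [-3.141, 0.001, 1.484]
force: [-0.5, 0.3, -1.9]
grip_width: 0.543
grip_force: 30.0
clock: 53.25
tool_pos: [604.4, -63.1, 182.2]
orientation: [-3.14, -0.0, 1.478]
force: [-0.8, 0.3, -1.3]
grip_width: 0.537
grip_force: 30.0
clock: 54.25
tool_pos: [642.1, -164.9, 88.5]
orientation: [3.139, 0.0, 1.479]
force: [0.6, -0.1, -2.4]
grip_width: 0.539
grip_force: 30.0
at [ 642.1 -164.9   88.5] yaw 84.71 turn 0.01 shift 0.037 -0.022 0.936
```

```bash
python3 -m handwheel '[[1,[0.03,-0.02,0.3],[0,0,0]],[1,[0,0,0.25],[0,0,0]],[1,[0,0,0.15],[0,0,0]],[1,[0,0,0.1],[0,0,0]],[1,[0,0,0.07],[0,0,0]],[1,[0,0,0.05],[0,0,0]],[1,[0,0,0.02],[0,0,0]],[1,[0,0,0],[0,0,0]],[1,[0,0,0],[0,0,0]]]'
python3 -m handwheel '[[0.3,[0,0,0],[0,0,0]],[0,[0,0,0],[0,0,0]],[0,[0,0,0],[0,0,0]],[0,[0,0,0],[0,0,0]],[0,[0,0,-0.4],[0,0,0]],[0,[0,0,-0.8],[0,0,0]],[0,[0,0,-0.8],[0,0,0]],[0,[0,0,-0.8],[0,0,0]],[0,[-0.6,0,-0.8],[0,0,0]],[0,[0,0,-0.8],[0,0,0]],[0,[0,0,-0.8],[0,0,0]],[0,[0,0,-0.4],[0,0,0]]]'
python3 -m handwheel '[[0,[0,0,0],[0,0,0]],[0,[0,0,0],[0,0,0]],[0,[0,0,0],[0,0,0]],[0,[0,0,0],[0,0,0]]]'
python3 - <<'E'
from h import *
p=cam("wrist");cv2.imwrite("pics/w10.png",p["color"][:,:,::-1])
face(p,(641,-164),90,59.5,5);face(p,(641,-164),90,44,5)
plan(425,165,230,90)
s=cam("scene");cv2.imwrite("pics/s2.png",s["color"][:,:,::-1])
s=cam("side");cv2.imwrite("pics/s3.png",s["color"][:,:,::-1])
E
```

```text
clock: 55.0
tool_pos: [639.3, -163.2, 50.8]
orientation: [-3.14, -0.0, 1.478]
force: [-7.5, 2.9, 12.9]
grip_width: 0.537
grip_force: 30.0
clock: 56.0
tool_pos: [639.7, -188.6, 278.0]
orientation: [3.135, 0.001, 1.477]
force: [1.1, 0.4, 1.4]
grip_width: 0.999
grip_force: 0.0
clock: 56.33
tool_pos: [637.0, -187.0, 271.0]
orientation: [-3.138, -0.001, 1.479]
force: [1.0, -0.6, -0.1]
grip_width: 1.001
grip_force: 0.0
c 640.4 -164.5 size 78.9 48.8 yaw 84.7 z 59.5 n 3598 mean 640.4 -163.2 px [np.int64(251), np.int64(119), np.int64(298), np.int64(195)]
c 668.0 -148.6 size 38.9 0.0 yaw 85.8 z 43.1 n 38 mean 668.0 -148.4 px [np.int64(299), np.int64(120), np.int64(299), np.int64(157)]
at [ 637. -187.  271.] yaw 84.72 turn -5.28 shift 8.799 -5.301 1.025
```

View pics/s2.png

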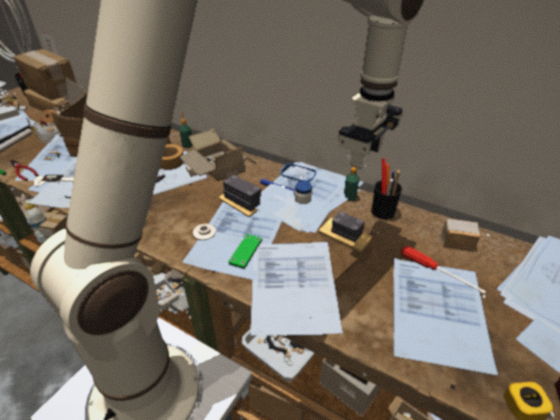

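View pics/w10.png

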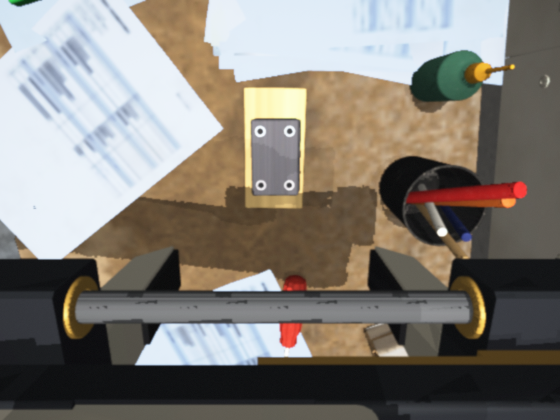

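Picture s2 shows both piles complete: the long pile of four at (240,190) is taller than the short pile of three at (346,228), and no plates are left on the bench. Picture w10 shows the short pile square at (275,157). Next is the disc, at (204,231) in s2.

```bash
python3 -m handwheel '[[0,[0,0,0],[0,0,-5.28]],[0,[0.8,-0.48,0.09],[0,0,0]],[0,[0.8,-0.48,0.09],[0,0,0]],[0,[0.8,-0.48,0.09],[0,0,0]],[0,[0.8,-0.48,0.09],[0,0,0]],[0,[0.8,-0.48,0.09],[0,0,0]],[0,[0.8,-0.48,0.09],[0,0,0]],[0,[0.8,-0.48,0.09],[0,0,0]],[0,[0.8,-0.48,0.09],[0,0,0]],[0,[0.8,-0.48,0.09],[0,0,0]],[0,[0.8,-0.48,0.09],[0,0,0]],[0,[0.8,-0.48,0.09],[0,0,0]]]'
python3 -m handwheel '[[0,[0,0,0],[0,0,0]],[0,[0,0,0],[0,0,0]],[0,[0,0,0],[0,0,0]],[0,[0,0,0],[0,0,0]],[0,[0,0,0],[0,0,0]],[0,[0,0,0],[0,0,0]]]'
cat >> h.py <<'E'
def disc(p,c,z0=0):
    X=cloud(p);d=np.hypot(X[...,0]-c[0],X[...,1]-c[1])
    for lo,hi in((z0+5,z0+15),(z0+16,z0+26)):
        m=(d<50)&(X[...,2]>lo)&(X[...,2]<hi)&(p["depth"]>0)&(p["color"].min(2)>60)&(np.ptp(p["color"].astype(int),axis=2)<70)
        n,lab,st,_=cv2.connectedComponentsWithStats(m.astype(np.uint8),connectivity=4)
        if n<2: print("none");continue
        q=X[lab==1+st[1:,4].argmax()];(x,y),r=cv2.minEnclosingCircle(q[:,:2].astype(np.float32))
        print("disc %.1f %.1f r %.1f z %.1f n %d"%(x,y,r,np.median(q[:,2]),len(q)))
    return x,y
E
python3 - <<'E'
from h import *
p=cam("wrist");cv2.imwrite("pics/w11.png",p["color"][:,:,::-1])
b=disc(p,(430,196));plan(*b,13.5,90)
E
```

```text
clock: 57.48
tool_pos: [425.5, 165.9, 233.1]
orientation: [-3.141, 0.0, 1.57]
force: [0.5, -0.1, 0.4]
grip_width: 0.999
grip_force: 0.0
clock: 57.98
tool_pos: [427.5, 163.5, 233.4]
orientation: [-3.141, 0.0, 1.568]
force: [-0.2, 0.0, -0.6]
grip_width: 1.006
grip_force: 0.0
disc 438.8 200.4 r 33.0 z 7.4 n 2049
disc 438.9 200.4 r 18.0 z 19.4 n 537
at [427.4 163.8 233.5] yaw 89.87 turn -0.13 shift 0.916 0.288 5.499
```

View pics/w11.png

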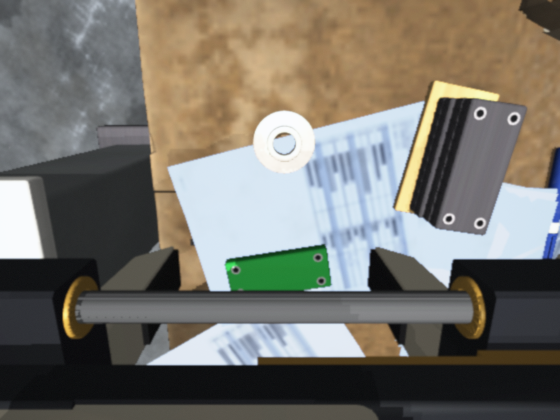

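The wrist view shows the disc hub up at (284,143), clear of the green plate. The fitted circles match 66 and 36 mm.

```bash
python3 -m handwheel '[[0,[0.46,0.14,0.5],[0,0,0]],[0,[0.46,0.14,0.8],[0,0,0]],[0,[0,0,0.8],[0,0,0]],[0,[0,0,0.8],[0,0,0]],[0,[0,0,0.8],[0,0,0]],[0,[0,0,0.6],[0,0,0]],[0,[0,0,0.4],[0,0,0]],[0,[0,0,0.2],[0,0,0]],[0,[0,0,0.2],[0,0,0]],[0,[0,0,0],[0,0,0]],[0,[0,0,0],[0,0,0]],[0,[0,0,0],[0,0,0]]]'
python3 -c "
from h import *
plan(438.9,200.4,13.5)"
```

```text
clock: 59.03
tool_pos: [439.0, 201.9, 30.5]
orientation: [3.14, -0.001, 1.57]
force: [0.5, -0.0, -0.4]
grip_width: 1.0
grip_force: 0.0
at [439.  201.9  30.5] yaw 89.98 turn 0.00 shift -0.037 -0.004 0.426
```

```bash
python3 -m handwheel '[[0,[-0.03,0,0.2],[0,0,0]],[0,[0,0,0.12],[0,0,0]],[0,[0,0,0.1],[0,0,0]],[0,[0,0,0],[0,0,0]],[0,[0,0,0],[0,0,0]],[0,[0,0,0],[0,0,0]]]'
python3 -m handwheel '[[1,[0,0,0],[0,0,0]],[1,[0,0,0],[0,0,0]],[1,[0,0,0],[0,0,0]],[1,[0,0,0],[0,0,0]],[1,[0,0,0],[0,0,0]],[1,[0,0,0],[0,0,0]],[1,[0,0,0],[0,0,0]],[1,[0,0,0],[0,0,0]],[1,[0,0,0],[0,0,0]],[1,[0,0,0],[0,0,0]]]'
python3 -c "
from h import *
plan(612.5,182.3,170,81.3)"
```

```text
clock: 59.53
tool_pos: [438.0, 200.4, 12.7]
orientation: [-3.141, -0.0, 1.571]
force: [1.0, -1.8, 0.6]
grip_width: 1.004
grip_force: 0.0
clock: 60.37
tool_pos: [438.1, 200.3, 12.7]
orientation: [3.142, -0.0, 1.571]
force: [0.8, 0.6, 0.1]
grip_width: 0.367
grip_force: 30.0
at [438.1 200.3  12.7] yaw 89.99 turn 8.69 shift 0.214 4.378 -3.932
```

```bash
python3 -m handwheel '[[1,[0,0,-0.2],[0,0,0]],[1,[0,0,-0.4],[0,0,0]],[1,[0,0,-0.6],[0,0,0]],[1,[0,0,-0.6],[0,0,0]],[1,[0,0,-0.6],[0,0,0]],[1,[0,0,-0.6],[0,0,0]],[1,[0,0,-0.6],[0,0,0]],[1,[0,0,-0.3],[0,0,0]],[1,[0,0,0],[0,0,0]]]'
python3 -m handwheel '[[1,[-0.05,0.5,0],[0,0,0]],[1,[-0.05,0.5,0],[0,0,0]],[1,[-0.05,0.5,0],[0,0,0]],[1,[-0.05,0.5,0],[0,0,0]],[1,[-0.05,0.5,0],[0,0,0]],[1,[-0.05,0.5,0],[0,0,0]],[1,[-0.05,0.5,0],[0,0,0]],[1,[-0.05,0.5,0],[0,0,0]],[1,[-0.05,0.36,0],[0,0,0]],[1,[0,0,0],[0,0,0]],[1,[0,0,0],[0,0,0]],[1,[0,0,0],[0,0,0]]]'
python3 -m handwheel '[[1,[0,0,0.5],[0,0,0]],[1,[0,0,0.5],[0,0,0]],[1,[0,0,0.3],[0,0,0]],[1,[0,0,0.1],[0,0,0]],[1,[0,0,0],[0,0,0]],[1,[0,0,0],[0,0,0]],[1,[0,0,0],[0,0,0]],[1,[0,0,0],[0,0,0]]]'
python3 - <<'E'
from h import *
plan(612.6,182.5,89,90)
p=cam("wrist");cv2.imwrite("pics/w12.png",p["color"][:,:,::-1])
E
```

```text
clock: 61.12
tool_pos: [439.7, 201.1, 171.9]
orientation: [3.137, -0.002, 1.571]
force: [0.6, 0.7, -2.0]
grip_width: 0.367
grip_force: 30.0
clock: 62.12
tool_pos: [610.6, 182.3, 167.2]
orientation: [-3.138, 0.001, 1.571]
force: [-0.9, -0.3, -2.4]
grip_width: 0.364
grip_force: 30.0
clock: 62.78
tool_pos: [613.3, 182.6, 114.0]
orientation: [3.14, -0.001, 1.571]
force: [-1.0, 0.3, -2.9]
grip_width: 0.365
grip_force: 30.0
at [613.3 182.6 114. ] yaw 89.99 turn -0.01 shift -0.003 -0.018 0.626
```

View pics/w12.png

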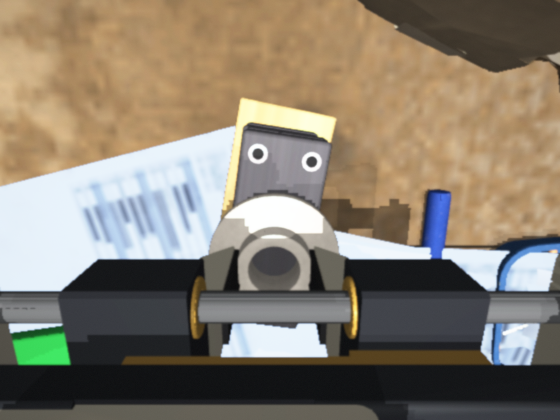

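The disc is held level by its hub over the middle of the long pile, at (275,245), so I'm lowering it gently.

```bash
python3 -m handwheel '[[1,[0,-0.01,0.2],[0,0,0]],[1,[0,0,0.15],[0,0,0]],[1,[0,0,0.1],[0,0,0]],[1,[0,0,0.08],[0,0,0]],[1,[0,0,0.05],[0,0,0]],[1,[0,0,0.03],[0,0,0]],[1,[0,0,0.02],[0,0,0]],[1,[0,0,0],[0,0,0]],[1,[0,0,0],[0,0,0]]]'
python3 -m handwheel '[[0.5,[0,0,0],[0,0,0]],[0.3,[0,0,0],[0,0,0]],[0,[0,0,0],[0,0,0]],[0,[0,0,0],[0,0,0]],[0,[0,0,0],[0,0,0]],[0,[0,0,-0.3],[0,0,0]],[0,[0,0,-0.7],[0,0,0]],[0,[0,0,-0.8],[0,0,0]],[0,[0,0,-0.8],[0,0,0]],[0,[-0.6,0,-0.8],[0,0,0]],[0,[0,0,-0.8],[0,0,0]],[0,[0,0,-0.6],[0,0,0]]]'
python3 -m handwheel '[[0,[0,0,0],[0,0,0]],[0,[0,0,0],[0,0,0]],[0,[0,0,0],[0,0,0]],[0,[0,0,0],[0,0,0]]]'
python3 - <<'E'
from h import *
p=cam("wrist");cv2.imwrite("pics/w13.png",p["color"][:,:,::-1])
disc(p,(612,183),76);face(p,(611,183),90,75.5,5)
p=cam("side");cv2.imwrite("pics/s4.png",cv2.resize(p["color"][140:300,180:400,::-1],None,fx=3,fy=3))
E
```

```text
clock: 63.58
tool_pos: [611.6, 182.1, 88.7]
orientation: [-3.141, 0.001, 1.571]
force: [-5.7, -1.5, 7.4]
grip_width: 0.367
grip_force: 30.0
clock: 64.58
tool_pos: [613.2, 156.5, 283.8]
orientation: [3.138, -0.0, 1.568]
force: [0.7, 0.4, 1.0]
grip_width: 0.999
grip_force: 0.0
clock: 64.92
tool_pos: [611.1, 158.2, 278.3]
orientation: [-3.139, 0.001, 1.571]
force: [-0.5, -0.7, -0.4]
grip_width: 1.001
grip_force: 0.0
disc 612.1 182.2 r 33.0 z 83.5 n 2325
disc 612.1 182.3 r 17.9 z 95.4 n 621
c 619.0 223.1 size 49.6 36.3 yaw -8.2 z 75.4 n 1598 mean 619.5 226.2 px [np.int64(254), np.int64(94), np.int64(308), np.int64(138)]
```

View pics/s4.png

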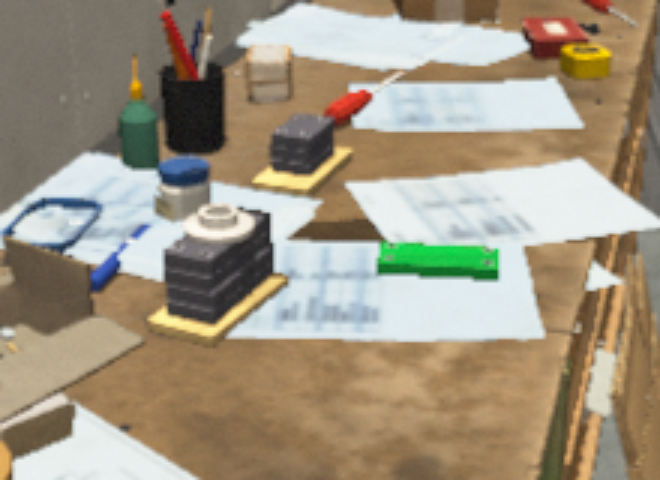

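View pics/w13.png

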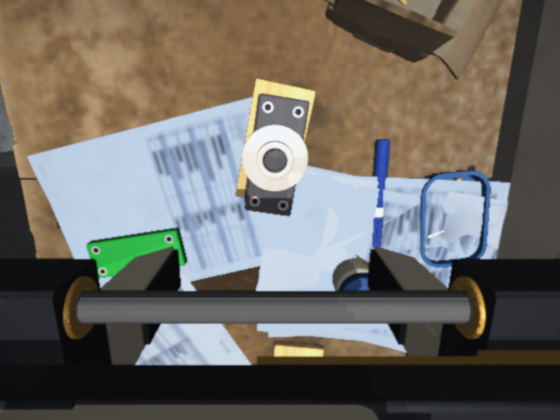

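The side crop shows four long plates stacked square with the disc hub up on top at (218,222), and the short pile of three at (303,145). In w13 the disc is centred on the long pile at (275,158). The bystanders and the green plate are where they were.

```bash
python3 -c "
from workcell import close_job
print(close_job())"
```

```text
the job is handed in; nothing more can be done
None
```

I sorted the five loose plates that were there into a square long pile of four and short pile of three (first plates included), set the disc hub up and centred on the taller long pile, and handed the job in at about 65 s of the 210 s limit.

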